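Load and seal the purged sample analyser

TASK

Load every sample capsule lying on the bench into the analyser's loading well, pressing each one down against the spring follower until it snaps under the catches and stays there. Then shut the hinged cover and turn all four wing screws fully tight clockwise in cross order, each followed by the one diagonally opposite, so that the gasket is drawn down evenly. Leave the beaker and the culture dish standing where they are.

Things in the scene. Friction and masses are not known exactly. Their poses are not given: they have to be found in the camera images.
- analyser: white bench analyser, fixed; origin on the bench below the centre of its loading well, z up; at yaw 0 its +x points away from the robot and +y to the robot's left. Its flat deck, 170 x 170 mm around the well, is 140 mm above the bench. Around it, up to 105 mm high: sloping touch-screen console out to x = -160 mm, electronics to x = +130 mm, detector housing to y = -135 mm.
- well (a point): centre of the mouth of the loading well, on the deck (140 mm above the bench), axes as the analyser's. A round upright bore, 53 mm across, that holds a stack of capsules on a sprung follower, under two catches. A capsule let go in the mouth rests on the catches' ramps, its underside about 10 mm below and its lid 10 mm above the deck. Two closed fingers fit into the bore.
- catch_line (a point): on the well's axis, 18 mm below the deck: underside of the two sprung steel catches, at the well's -x and +x sides, reaching in to 22 mm from the axis, ramped above (4 to 15 mm below the deck), flat below. A capsule pressed straight down at its middle (about 3 to 10 N) until its lid is 20 to 21 mm below the deck snaps under them; they hold it and those below it, the top lid at this height.
- follower (a joint): depth of the follower, m: 0 = empty, its face 20 mm below the deck; grows as it is pushed down, stop at 0.104; 0.018 with one capsule held under the catches, then 0.020 more for each. Its spring pushes up with 1.6 N at 0, and 0.04 N more per mm.
- cover (a joint): opening angle (rad) of the square aluminium cover, 150 x 150 x 8 mm: 0 = shut, level on its gasket, outer face 151 mm above the bench. It swings up about a hinge line along the analyser's x axis, 85 mm from the well on the +y side. Starts leaning back at 1.75 to 1.9 (stop 1.95). A stiff hinge (0.42 N m) holds it at any angle; push its outer face, from behind and then from above.
- cover_hinge (a point): middle of the cover's hinge line, 143 mm above the bench; axes turn with the cover (those of the analyser when it is shut): the plate reaches from 10 to 160 mm along -y, its inner face at z = 0, its outer face at z = 8 mm.
- cover_free_edge (a point): middle of the cover's free edge (opposite the hinge), on its outer face, 160 mm from the hinge line
- screw_a (a joint): steel quarter-turn wing screw, captive in the cover: wings 34 mm long, 9 mm thick, 8 to 22 mm above its outer face. 0 = loose, wings along the hinge line; grows turning clockwise seen from above the shut cover; stop at 1.55 = tight, wings square to the hinge. Starts at 0 to 0.3; 0.1 N m friction, stays as left. 58 mm to analyser -x and +y of the well, opposite screw_c.
- screw_a_grip (a point): middle of the wings of screw_a, 14 mm above the cover's outer face; x along the wings, z along the screw's axis, out of the cover
- screw_b (a joint): steel quarter-turn wing screw, captive in the cover: wings 34 mm long, 9 mm thick, 8 to 22 mm above its outer face. 0 = loose, wings along the hinge line; grows turning clockwise seen from above the shut cover; stop at 1.55 = tight, wings square to the hinge. Starts at 0 to 0.3; 0.1 N m friction, stays as left. 58 mm to analyser -x and -y of the well, opposite screw_d.
- screw_b_grip (a point): middle of the wings of screw_b, 14 mm above the cover's outer face; x along the wings, z along the screw's axis, out of the cover
- screw_c (a joint): steel quarter-turn wing screw, captive in the cover: wings 34 mm long, 9 mm thick, 8 to 22 mm above its outer face. 0 = loose, wings along the hinge line; grows turning clockwise seen from above the shut cover; stop at 1.55 = tight, wings square to the hinge. Starts at 0 to 0.3; 0.1 N m friction, stays as left. 58 mm to analyser +x and -y of the well, opposite screw_a.
- screw_c_grip (a point): middle of the wings of screw_c, 14 mm above the cover's outer face; x along the wings, z along the screw's axis, out of the cover
- screw_d (a joint): steel quarter-turn wing screw, captive in the cover: wings 34 mm long, 9 mm thick, 8 to 22 mm above its outer face. 0 = loose, wings along the hinge line; grows turning clockwise seen from above the shut cover; stop at 1.55 = tight, wings square to the hinge. Starts at 0 to 0.3; 0.1 N m friction, stays as left. 58 mm to analyser +x and +y of the well, opposite screw_b.
- screw_d_grip (a point): middle of the wings of screw_d, 14 mm above the cover's outer face; x along the wings, z along the screw's axis, out of the cover
- capsule_1: lidded sample capsule, a flat round white plastic pot 50 mm across and 20 mm high (its foot 46 mm across for the lowest 2 mm), 40 g; origin at the centre of its underside, z up through its lid. It may be pressed on its lid. None if this start does not have it.
- capsule_2: lidded sample capsule, a flat round white plastic pot 50 mm across and 20 mm high (its foot 46 mm across for the lowest 2 mm), 40 g; origin at the centre of its underside, z up through its lid. It may be pressed on its lid. None if this start does not have it.
- capsule_3: lidded sample capsule, a flat round white plastic pot 50 mm across and 20 mm high (its foot 46 mm across for the lowest 2 mm), 40 g; origin at the centre of its underside, z up through its lid. It may be pressed on its lid. None if this start does not have it.
- capsule_4: lidded sample capsule, a flat round white plastic pot 50 mm across and 20 mm high (its foot 46 mm across for the lowest 2 mm), 40 g; origin at the centre of its underside, z up through its lid. It may be pressed on its lid. None if this start does not have it.
- capsule_5: lidded sample capsule, a flat round white plastic pot 50 mm across and 20 mm high (its foot 46 mm across for the lowest 2 mm), 40 g; origin at the centre of its underside, z up through its lid. It may be pressed on its lid. None if this start does not have it.
- beaker: small empty glass beaker, 42 mm across, 55 mm high, among the capsules; origin at the centre of its underside, z up. Not part of the job.
- petri_dish: flat round glass culture dish with a filling, 88 mm across, 14 mm high; origin at the centre of its underside. Not part of the job.
Mind the look-alikes: they are no part of the job. What is shaped like the capsule_1 but brown, green or turquoise is not meant.

How it is judged (in metres and radians):
On the way, in this order (a step that is already met when the one before it is completed fails the run):
1. every capsule is in the well, under the catches (z of each of capsule_1, capsule_2, capsule_3, capsule_4, capsule_5 in the frame of well below -0.0365 m and horizontal distance between each of capsule_1, capsule_2, capsule_3, capsule_4, capsule_5 and well below 0.006 m and angle between each of capsule_1, capsule_2, capsule_3, capsule_4, capsule_5's own z axis and vertical below 0.15 rad), for 0.2 s.
2. the cover is shut (all of step 1 and value of joint cover below 0.04 rad), for 0.2 s.
3. all four wing screws are tight (value of joint cover below 0.04 rad and value of joint each of screw_a, screw_b, screw_c, screw_d above 1.35 rad), for 0.2 s.
At the end, for the whole second after the job is handed in: every capsule is in the well (within 6 mm of its axis, upright within 0.15 rad, its underside more than 36.5 mm below the deck: held under the catches), the cover is shut (within 0.04 rad) and each wing screw is turned to 1.35 rad or more (stop at 1.55) (all of step 1 and all of step 3); the robot touches nothing.
It fails at once if two neighbouring wing screws tightened (beyond 1.0 rad) while the other two are still loose (below 0.7 rad): not in cross order ((value of joint each of screw_a, screw_b above 1 rad and value of joint each of screw_c, screw_d below 0.7 rad) or (value of joint each of screw_b, screw_c above 1 rad and value of joint each of screw_d, screw_a below 0.7 rad) or (value of joint each of screw_c, screw_d above 1 rad and value of joint each of screw_a, screw_b below 0.7 rad) or (value of joint each of screw_d, screw_a above 1 rad and value of joint each of screw_b, screw_c below 0.7 rad)).
It fails at once if the beaker is knocked over or shifted by more than 60 mm (angle between beaker's own z axis and vertical above 0.6 rad or distance of beaker from where it was at the start of the episode above 0.06 m).
It fails at once if the culture dish is shifted by more than 60 mm (distance of petri_dish from where it was at the start of the episode above 0.06 m).
Of capsule_1, capsule_2, capsule_3, capsule_4, capsule_5 only 3 to 5 are there at a start; the rules pass over those that are not, and their reading is None.
At some moment in a run one of capsule_1, capsule_2, capsule_3, capsule_4, capsule_5 may be knocked a few centimetres aside while the robot is not near it.
Once in a run the grip may slacken for a moment while it holds something.
It also fails if it takes over 210 s, if anything falls off the work surface, if the arm or the gripper's body presses on something with over 40 N, if the wrist force passes 120 N, or if a joint passes its speed limit or range.

ROBOT

A 6-joint arm with a two-finger parallel gripper is mounted at the origin on the work surface. World frame = base frame: x ahead of the robot, y to its left, z up, the work surface at z = 0. Lengths are in mm, angles in rad, forces in N, time in s.
With the tool pointing down it reaches from about 375 to 900 mm from the base axis. Payload 3.1 kg.
Tool frame: the origin (TCP) lies at the very end of the fingers, on their centre line; the grasp point (between the pads) lies 19 mm behind it; z points along the fingers, y is the line along which they close (so a half turn about z gives the same grasp; the last joint's range is limited). The gripper opens to 85 mm and grips with 20 to 120 N. Pads are 22 mm wide; open, the fingers measure 114 mm over their backs; the gripper's body (76 mm by 85 mm) begins 54 mm behind the grasp point. The pads swing forward as they close: fully open they stand 13 mm farther back than shut.
Start: joints at [0.954, 0.527, 1.433, -0, 1.181, -0.178], TCP at [265.491, 565.783, 208.61] pointing down, gripper open.
Joint ranges: [-3.08, 3.08], [-0.75, 2.2], [0.22, 2.44], [-1.43, 4.57], [0, 2.65], [-2.85, 2.85]. Speed limits (rad/s): [2.79, 2.79, 3.14, 3.14, 3.14, 3.14].

INTERFACE

Orientations are given as a unit quaternion [w, x, y, z].
In Python, from cell import r, get_image, ticket, nets gives the robot as it stands.
- The arm moves only by the tool servo_tool, never from a script. Its argument "increments" is a list of rows, each a list of 5 numbers: the opening, from 0 (shut) to 1 (fully open), then the shift along the world's x, y, z as a fraction of full scale, then the turn about the world's z as a fraction of full scale. A call has 1 to 8 rows; each row shifts and turns the commanded pose from where the row before left it; what a row does not reach is not made up. Full scale, the value 1, is 5 cm for a shift and 0.12 rad for a turn. A row lasts 1/10 s, in which the tool goes at most 50 mm and 8.59 degrees, less where a joint would pass 70% of its speed; a pose out of reach is approached as far as the arm can. A call with a number of a shift or a turn outside -1 to 1 is refused whole. A call with a gripper value outside its range is refused whole. The fingers move at their own pace and stop on an object; the grip force is fixed at half the most. Time passes only in rows, so rows that do not move let the fingers close. It gives the time, the measured TCP pose, the force and the opening at its end, in the units of the state.
- r.read_state(): the state, without advancing time (a new reading comes with each control period).
- get_image(name): name is "side" or "top"; returns a dict with "image" (420x560x3 uint8, red, green, blue), "z_map" (420x560 float32, mm along the optical axis (not along the pixel's ray), 0 where there is no reading), "fx", "fy", "cx", "cy" (pixels), "dist" ([k1, k2, p1, p2, k3] as OpenCV has them; the pictures are not rectified), "cam_to_world" (4x4, takes a point from camera to world coordinates). Camera axes: x right, y down, z forward; pixel columns grow to the right and rows downward; lengths in mm; the calibration is good to about 2 mm. A picture is of the moment at which its call begins.
- ticket.close_job(): hands the job in, once; it reports no verdict.
Trained networks look in a picture, given as the dict that the camera call returned (one of the last four; its "shot" number tells which), for a name from the list of things; names that differ only in an ending like _2 or _b are one class to them, and where a whole thing is asked for, a point or a joint stands for the part that bears it (a point fixed in the world has none). Each returns a list of dicts, best first, with "conf" (0 to 1); they miss things now and then, are a little off and sometimes report something else, mostly with a low value. They report only what shows in the picture. A call takes as long as a camera call. They do not tell look-alikes from the thing itself.
- nets.recognise(thing, picture): "location" ([x, y, z] in mm, in world coordinates, good to about 4 mm: the middle of the surface that is visible of it).
The state is a dict: "time": time; "joints": joint angles; "joint_vel": joint speeds; "joint_efforts": joint torques, N m; "position": TCP position; "orientation": TCP orientation; "ft_force": force on the tool from outside, world axes, zero at the start; "torque": the same for the moment, N m; "opening": finger opening in mm.
Only numpy, scipy, OpenCV 4.12 (cv2) and the standard library are available. Lean on these libraries where they do the work, as an engineer would, in place of code of your own. Each camera call takes 0.05 s, during which the arm holds its last target. There are 200 camera calls.

## Working session

There is one attempt and no reset: what is moved stays moved. The work goes in short steps, Python scripts to look and compute and a tool call to move; the robot and the scene stay as the last step left them, time stands still between calls to the robot, and variables do not carry over. Pictures are saved under pics/ and viewed, on a budget of 14 in all, crops included, one or two more only if the job needs it, and the job is handed in when it is done.

Besides the shell and the picture viewer there is one more tool, called after "Emit:" as name(argument=value, ...) on one line, values as JSON. servo_tool: Moves the arm, as the interface text tells. Its arguments: {"type":"object","properties":{"increments":{"type":"array"}},"required":["increments"]}

```bash
ls; mkdir -p pics; cat > h.py <<'E'
import numpy as np, cv2
from cell import r, get_image, ticket, nets
def world(p,u,v,z=None):
    "pixel -> world by z_map"
    K=np.array([[p['fx'],0,p['cx']],[0,p['fy'],p['cy']],[0,0,1]])
    n=cv2.undistortPoints(np.array([[[u,v]]],float),K,np.array(p['dist']))[0,0]
    d=p['z_map'][int(v),int(u)]
    return (p['cam_to_world']@np.array([n[0]*d,n[1]*d,d,1]))[:3]
def cloud(p):
    K=np.array([[p['fx'],0,p['cx']],[0,p['fy'],p['cy']],[0,0,1]])
    h,w=p['z_map'].shape
    uv=np.stack(np.meshgrid(np.arange(w),np.arange(h)),-1).reshape(-1,1,2).astype(float)
    n=cv2.undistortPoints(uv,K,np.array(p['dist'])).reshape(h,w,2)
    d=p['z_map'][...,None]
    c=np.concatenate([n*d,d,np.ones_like(d)],-1)@np.array(p['cam_to_world']).T
    c=c[...,:3]; c[p['z_map']==0]=np.nan
    return c
def save(p,name,crop=None):
    im=p['image'][...,::-1]
    if crop: a,b,c,d=crop; im=cv2.resize(im[b:d,a:c],None,fx=2,fy=2)
    cv2.imwrite('pics/'+name+'.png',im)
E
python3 - <<'E'
from h import *
for n in('top','side'):
    p=get_image(n); save(p,n+'0')
    for t in ['capsule_1','beaker','petri_dish','analyser','cover_free_edge','screw_a_grip']:
        for d in nets.recognise(t,p): print(n,t,np.round(d['location']),round(d['conf'],2))
print(r.read_state())
E
```

```text
pics
top capsule_1 [ 601. -344.   19.] 0.95
top capsule_1 [ 418. -420.   15.] 0.86
top capsule_1 [ 575. -144.   20.] 0.83
top capsule_1 [ 352. -154.   22.] 0.83
top capsule_1 [407. -54.  21.] 0.82
top capsule_1 [ 505. -432.   22.] 0.8
top capsule_1 [564. -32.  18.] 0.71
top capsule_1 [ 469. -293.   23.] 0.7
top capsule_1 [ 446. -153.   16.] 0.58
top beaker [ 540. -240.   29.] 0.79
top beaker [556. 294. 234.] 0.27
top petri_dish [676. -63.  19.] 0.68
top analyser [539. 192. 139.] 0.74
top analyser [560. 294. 241.] 0.38
top analyser [ 574. -145.   16.] 0.32
top cover_free_edge [557. 295. 236.] 0.6
top screw_a_grip [ 506. -433.   22.] 0.16
side capsule_1 [ 350. -158.   18.] 0.83
side capsule_1 [ 569. -147.   18.] 0.82
side capsule_1 [555. -45.  20.] 0.73
side capsule_1 [ 416. -426.   19.] 0.69
side capsule_1 [ 469. -292.   21.] 0.65
side capsule_1 [ 506. -436.   17.] 0.64
side capsule_1 [554. 289. 223.] 0.63
side capsule_1 [ 599. -348.   20.] 0.59
side capsule_1 [410. -61.  16.] 0.54
side beaker [ 532. -230.   39.] 0.74
side petri_dish [672. -59.  11.] 0.96
side analyser [532. 148. 123.] 0.58
side cover_free_edge [551. 289. 223.] 0.6
side cover_free_edge [533. 146. 123.] 0.48
{'time': 0.7, 'joints': array([ 9.53472714e-01,  5.27448658e-01,  1.43266085e+00, -9.70863077e-06,
        1.18140626e+00, -1.78515644e-01]), 'joint_vel': array([-0.00011644, -0.00014246, -0.0013245 , -0.00044883, -0.00043291,
       -0.00121937]), 'joint_efforts': array([-5.63757530e-04, -4.42166591e+01, -1.78379452e+01, -4.67807986e-04,
        8.80331645e-04,  1.21493574e-05]), 'position': array([265.522822  , 565.79396634, 208.65446762]), 'orientation': array([1.90364810e-05, 2.17646136e-01, 9.76027745e-01, 3.36983298e-05]), 'ft_force': array([-0.70934919, -0.08520547,  0.13977383]), 'torque': array([ 0.04821791,  0.04184726, -0.04108707]), 'opening': 85.15535744567975}
```

View pics/top0.png

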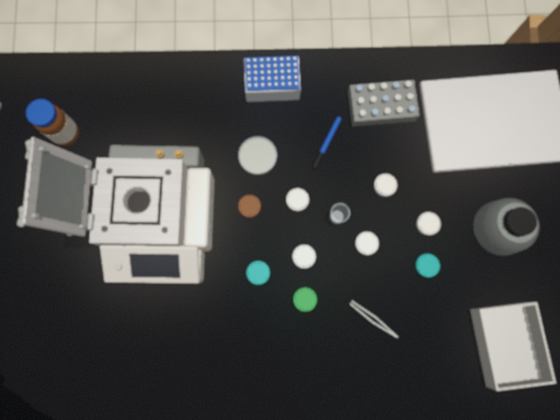

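View pics/side0.png

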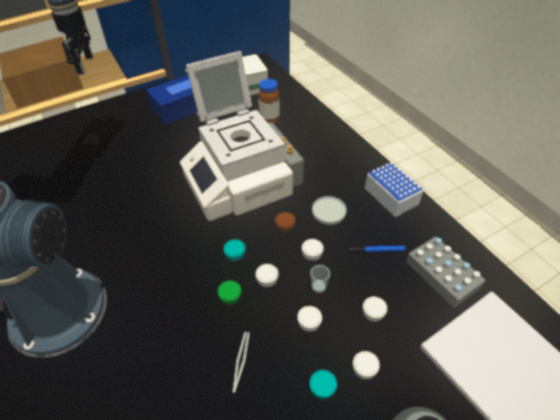

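The top view shows five white capsules at px (297,199), (304,256), (367,243), (385,184) and (429,223). The brown, green and turquoise pots are look-alikes. The beaker is at (340,213), the dish at (258,155), the well at (137,201), and the cover leans back on the left. Next I'll measure the capsules and the analyser.

```bash
cat >> h.py <<'E'
def caps(p,zlo=12,zhi=30,show=True):
    "white lid blobs seen from top -> centres in world via plane z=20"
    im=p['image'].astype(int); c=cloud(p)
    m=(im.min(2)>140)&(np.abs(np.nan_to_num(c[...,2])-(zlo+zhi)/2)<(zhi-zlo)/2)
    n,l,s,ce=cv2.connectedComponentsWithStats(m.astype(np.uint8))
    out=[]
    for i in range(1,n):
        if 150<s[i,4]<900:
            q=c[l==i]; out.append((s[i,4],*np.nanmedian(q,0),*((np.nanmax(q,0)+np.nanmin(q,0))/2)[:2],*ce[i]))
    return np.round(out,1)
E
python3 - <<'E'
from h import *
p=get_image('top'); print(caps(p)); c=cloud(p)
print(np.round(p['cam_to_world'],3),p['fx'])
# deck
deck=np.abs(np.nan_to_num(c[...,2])-140)<5
ys,xs=np.nonzero(deck); print(xs.min(),xs.max(),ys.min(),ys.max())
q=c[deck]; print('deck z',np.nanmedian(q[:,2]))
r_=cv2.minAreaRect(q[:,:2].astype(np.float32)); print('deck rect',r_)
# well: dark within
sub=c[180:225,115:160,2]; print(np.round(sub[::4,::3]))
print(p['image'][180:225:3,115:160:3].mean(2).astype(int))
big=cv2.resize(p['image'][120:300,10:230],None,fx=3.5,fy=3.3,interpolation=cv2.INTER_CUBIC)
cv2.imwrite('pics/an.png',big[...,::-1])
E
```

```text
[[ 764.   678.8  -57.    13.8  678.   -57.4  257.4  154.6]
 [ 374.   601.5 -343.1   18.7  601.5 -343.1  385.3  184. ]
 [ 381.   571.  -144.    18.6  571.2 -144.6  297.3  199.5]
 [ 391.   510.  -431.8   18.3  510.  -431.2  428.1  223.5]
 [ 400.   469.3 -292.6   18.3  470.  -293.4  366.6  243.2]
 [ 403.   443.3 -154.1   18.7  443.6 -154.3  303.9  256.5]]
[[-2.700000e-02 -9.810000e-01  1.920000e-01  3.449320e+02]
 [-1.000000e+00  2.500000e-02 -1.700000e-02 -7.601500e+01]
 [ 1.200000e-02 -1.930000e-01 -9.810000e-01  1.102891e+03]
 [ 0.000000e+00  0.000000e+00  0.000000e+00  1.000000e+00]] 496.83973163239665
86 182 158 244
deck z 139.31589926009627
deck rect ((553.4824829101562, 184.624267578125), (180.55624389648438, 172.83755493164062), 87.60830688476562)
[[140. 138. 138. 136. 138. 140. 141. 142. 137. 140. 140. 138. 141. 140.
  138.]
 [139. 140. 140. 141. 141. 139. 138. 139. 141. 142. 137. 139. 141. 137.
  141.]
 [141. 137. 139. 136. 139. 136. 132. 130. 130. 129. 137. 138. 139. 142.
  140.]
 [139. 141. 138. 139. 133. 118. 117. 119. 119. 117. 119. 101. 138. 139.
  138.]
 [138. 138. 141. 
[... 869 characters left out ...]
6 212]
 [182 212 212 205 147 121 102  83  82  84  94 175 214 214 210]
 [183 210 209 167 123  97  72  74  75  75  75  98 205 213 210]
 [186 210 205 145 117  75  74  74  74  76  76  82 194 212 204]
 [193 208 204 138 105  73  74  75  74  76  78  82 196 214 200]
 [200 209 206 150 107  73  74  75  76  77  78 109 207 213 189]
 [203 209 210 186 120  74  76  77  76  78  82 177 214 214 188]
 [207 212 211 210 175 112  77  78  77  93 171 214 215 217 189]
 [205 208 209 210 209 198 176 167 181 201 214 215 215 215 186]
 [206 208 207 208 208 210 211 211 211 212 213 214 213 215 170]
 [205 205 205 206 208 209 210 210 211 212 212 212 213 213 161]
 [105 106 106 107 115 121 122 122 123 125 127 126 128 131  94]]
```

View pics/an.png

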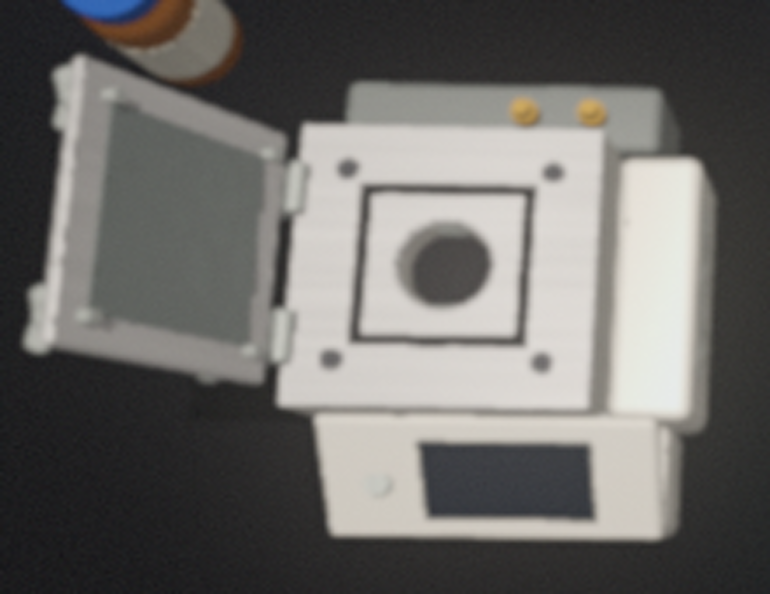

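The crop shows the cover leaning left, the four dark screw holes on the deck and the dark bore. I'll fit the analyser pose from those holes.

```bash
cat >> h.py <<'E'
def plane(p,u,v,z):
    K=np.array([[p['fx'],0,p['cx']],[0,p['fy'],p['cy']],[0,0,1]])
    n=cv2.undistortPoints(np.array([[[u,v]]],float),K,np.array(p['dist']))[0,0]
    T=np.array(p['cam_to_world']); d=T[:3,:3]@np.array([n[0],n[1],1]); o=T[:3,3]
    return (o+d*(z-o[2])/d[2])[:2]
def analyser(p):
    g=p['image'].mean(2); W=[]
    for u,v in[(109.4,170.9),(168,172.1),(104.6,228.5),(164.6,229.7)]:
        a,b=int(round(u))-5,int(round(v))-5; s=g[b:b+11,a:a+11]
        w=np.clip(np.median(s)-12-s,0,None); Y,X=np.mgrid[b:b+11,a:a+11]
        W.append(plane(p,(w*X).sum()/w.sum(),(w*Y).sum()/w.sum(),140))
    W=np.array(W)
    M=np.array([[58,58],[58,-58],[-58,58],[-58,-58]],float)
    c=W.mean(0); D=W-c
    yaw=np.arctan2((M[:,0]*D[:,1]-M[:,1]*D[:,0]).sum(),(M*D).sum())
    R=np.array([[np.cos(yaw),-np.sin(yaw)],[np.sin(yaw),np.cos(yaw)]])
    return c,yaw,D-M@R.T
E
python3 - <<'E'
from h import *
p=get_image('top'); c,y,res=analyser(p); print(c,y); print(np.round(res,1))
C=cloud(p)
m=(np.abs(C[...,0]-c[0])<40)&(np.abs(C[...,1]-c[1])<40)&(p['image'].mean(2)<175)&(np.hypot(C[...,0]-c[0],C[...,1]-c[1])<36)
cn=max(cv2.findContours(m.astype(np.uint8),0,1)[0],key=len)
W=np.array([plane(p,*q,140) for q in cn.reshape(-1,2)],np.float32)
(e,ax,an)=cv2.fitEllipse(W); print('bore',e,ax)
E
```

```text
[552.79143143 180.34213632] -0.044439741053880856
[[-0.5 -0.3]
 [-0.   0.4]
 [ 0.5 -0.2]
 [ 0.1  0.1]]
bore (552.7691650390625, 179.99166870117188) (51.84689712524414, 52.682472229003906)
```

Well at (552.8, 180.2), yaw -0.044, and the two methods agree. I'll go round the cover to the first capsule at (443.5, -154).

Emit:
servo_tool(increments=[[0.8,0.26,-0.96,0,0],[0.8,0.26,-0.96,0,0],[0.8,0.26,-0.96,0,0],[0.8,0.26,-0.96,0,0],[0.8,0.26,-0.96,0,0],[0.8,0.26,-0.96,0,0],[0.8,0.26,-0.96,0,0],[0.8,0.26,-0.96,0,0]])

```text
time: 1.6
position: [369.9, 180.0, 209.0]
orientation: [0.001, 0.217, 0.976, 0.0]
ft_force: [1.4, -0.1, 0.3]
opening: 68.2
```

Emit:
servo_tool(increments=[[0.8,0.18,-0.84,0,0],[0.8,0.18,-0.84,0,0],[0.8,0.18,-0.84,0,0],[0.8,0.18,-0.84,0,0],[0.8,0.18,-0.84,0,0],[0.8,0.18,-0.84,-0.6,0],[0.8,0.18,-0.84,-0.6,0],[0.8,0.18,-0.84,-0.6,0]])

```text
time: 2.4
position: [440.9, -150.6, 122.3]
orientation: [0.001, 0.218, 0.976, -0.0]
ft_force: [1.0, 0.1, -0.8]
opening: 68.2
```

Emit:
servo_tool(increments=[[0.8,0.04,0,-0.7,0],[0.8,0,0,-0.7,0],[0.8,0,0,-0.5,0],[0.8,0,0,-0.33,0],[0.8,0,0,0,0],[0.3,0,0,0,0],[0.3,0,0,0,0],[0.3,0,0,0,0]])

```text
time: 3.2
position: [443.1, -148.9, 12.3]
orientation: [0.001, 0.218, 0.976, -0.0]
ft_force: [-0.3, -0.5, 0.1]
opening: 26.2
```

```bash
python3 - <<'E'
from h import *
p=get_image('side'); save(p,'s1',(160,160,440,400))
s=r.read_state(); print(s['time'],s['position'],s['ft_force'],s['opening'])
E
```

```text
3.25 [ 442.94775391 -148.81496879   12.26382009] [-0.24366715  0.0221619   0.69827349] 25.57605541655643
```

View pics/s1.png

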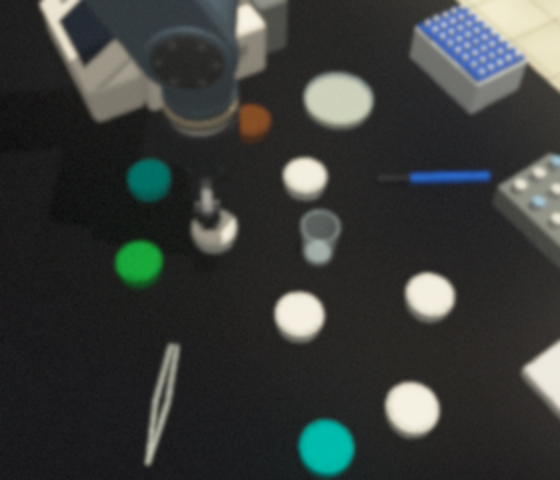

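The fingers closed on top of the lid: the TCP stood at z 12, since unreached motion is lost. I'll reopen and go lower.

Emit:
servo_tool(increments=[[0.8,0,0,0.3,0],[0.8,0,0,0.3,0],[0.8,0,0,0,0],[0.8,0,0,0,0]])

```text
time: 3.65
position: [442.7, -148.7, 41.8]
orientation: [0.001, 0.218, 0.976, -0.0]
ft_force: [-0.5, -0.0, -0.4]
opening: 68.0
```

```bash
python3 - <<'E'
from h import *
p=get_image('side');
C=cloud(p);im=p['image'].astype(int)
m=(im.min(2)>150)&(np.abs(C[...,2]-20)<3)
n,l,s,ce=cv2.connectedComponentsWithStats(m.astype(np.uint8))
for i in range(1,n):
    if 100<s[i,4]<900: print(s[i,4],np.round(ce[i]),np.round(plane(p,*ce[i],20),1))
print(r.read_state()['position'])
E
```

```text
263 [312. 248.] [ 572.  -146.5]
350 [375. 307.] [ 601.5 -345. ]
388 [309. 317.] [ 470.8 -295.2]
479 [366. 364.] [ 511.4 -434.5]
[ 442.279921   -148.45766004   41.32050464]
```

Emit:
servo_tool(increments=[[0.8,0.02,-0.1,-0.2,0],[0.8,0,0,-0.2,0],[0.8,0,0,-0.2,0],[0.8,0,0,-0.1,0],[0.8,0,0,0,0]])

```text
time: 4.2
position: [442.4, -152.9, 4.8]
orientation: [-0.001, 0.218, 0.976, 0.001]
ft_force: [-0.2, 0.2, -0.2]
opening: 68.3
```

Emit:
servo_tool(increments=[[0.8,0.02,-0.02,0.02,0],[0.4,0,0,0,0],[0.4,0,0,0,0],[0.4,0,0,0,0]])

```text
time: 4.6
position: [444.5, -154.6, 7.6]
orientation: [0.0, 0.218, 0.976, -0.0]
ft_force: [0.7, -0.3, 0.4]
opening: 33.9
```

```bash
python3 - <<'E'
from h import *
p=get_image('side'); im=p['image'][200:320,200:340]; cv2.imwrite('pics/s2.png',cv2.resize(im,None,fx=5,fy=5,interpolation=2)[...,::-1])
t=get_image('top'); print(caps(t))
E
```

```text
[[ 283.   697.8  -72.9   14.2  690.4  -64.6  263.6  147. ]
 [ 380.   601.2 -342.8   18.6  601.5 -343.5  385.2  184. ]
 [ 387.   510.  -431.5   18.1  509.9 -431.6  428.1  223.4]]
```

View pics/s2.png

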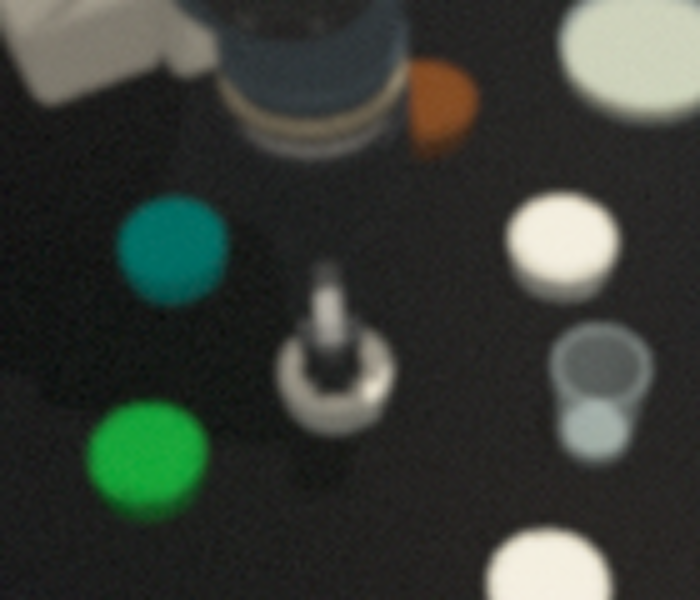

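```bash
python3 - <<'E'
from h import *
p=get_image('side'); C=cloud(p); im=p['image'].mean(2)
for v in range(256,292,2):
    print(v,' '.join(f"{C[v,u,0]:.0f},{C[v,u,1]:.0f},{C[v,u,2]:.0f}/{im[v,u]:.0f}" for u in range(258,277,3)))
E
```

```text
256 422,-170,117/30 420,-190,143/38 427,-189,137/79 431,-194,140/67 448,-171,101/35 487,-109,0/33 494,-112,-0/33
258 421,-171,112/30 420,-189,135/42 424,-194,138/132 431,-193,133/114 446,-176,102/35 486,-111,-3/32 491,-117,0/31
260 421,-171,106/31 428,-170,99/46 422,-198,137/162 427,-200,136/133 444,-180,101/36 448,-185,103/33 489,-121,-3/35
262 420,-173,102/29 426,-174,99/45 421,-200,134/162 426,-203,135/141 443,-182,97/45 479,-124,1/35 485,-127,-1/33
264 419,-173,94/31 425,-175,93/72 419,-204,133/153 424,-206,133/143 432,-202,122/68 476,-130,2/40 482,-133,1/36
266 443,-116,-0/37 412,-204,132/69 417,-207,132/132 422,-210,132/135 427,-213,132/70 473,-135,1/90 480,-137,0/47
268 435,-134,19/89 410,-208,131/61 415,-211,132/104 421,-212,129/109 425,-217,132/62 465,-151,20/125 476,-143,1/94
270 433,-139,20/127 408,-210,128/56 414,-211,126/59 419,-215,127/59 424,-217,126/43 462,-155,19/136 468,-159,20/131
272 430,-143,19/137 411,-204,111/56 418,-203,106/38 422,-207,108/41 425,-216,116/34 459,-162,22/129 466,-163,19/149
274 427,-149,22/139 413,-198,95/56 421,-196,86/34 427,-197,83/31 431,-2
[... 211 characters left out ...]
2,45/69 445,-173,24/108 452,-174,20/196 459,-174,14/160
280 422,-159,14/105 426,-166,21/130 432,-169,20/125 437,-173,21/130 443,-176,21/136 449,-178,19/158 461,-171,0/97
282 422,-158,5/75 425,-168,16/113 430,-173,19/125 436,-175,18/124 442,-178,17/121 451,-175,6/116 458,-176,2/62
284 420,-160,0/37 426,-165,3/90 430,-171,8/106 436,-175,9/110 443,-176,5/104 450,-177,0/87 455,-181,1/41
286 418,-165,1/22 424,-168,1/42 430,-170,-2/73 436,-174,-1/80 441,-179,2/62 447,-182,2/39 454,-183,-2/32
288 416,-169,1/21 422,-172,-1/27 427,-176,-0/29 433,-180,2/29 438,-184,2/30 444,-188,4/33 450,-191,3/31
290 413,-174,0/21 419,-177,-1/25 425,-181,1/24 431,-182,-3/25 436,-187,1/28 442,-190,-0/30 448,-194,-0/33
```

Emit:
servo_tool(increments=[[0.8,0,0,0.3,0],[0.8,0,0,0.2,0],[0.8,0,0,0,0]])

```text
time: 5.05
position: [445.1, -155.0, 33.4]
orientation: [0.001, 0.218, 0.976, -0.001]
ft_force: [-0.6, 0.0, -0.2]
opening: 68.2
```

Emit:
servo_tool(increments=[[0.8,0,0,-0.3,0],[0.8,0,0,-0.3,0],[0.8,0,0,-0.1,0],[0.8,0,0,0,0],[0.8,0,0,0,0]])

```text
time: 5.55
position: [444.3, -154.5, -2.7]
orientation: [-0.0, 0.218, 0.976, 0.0]
ft_force: [0.1, -1.0, -0.4]
opening: 68.8
```

```bash
python3 - <<'E'
from h import *
p=get_image('side'); im=p['image'][200:320,200:340]; cv2.imwrite('pics/s3.png',cv2.resize(im,None,fx=5,fy=5,interpolation=2)[...,::-1])
s=r.read_state(); print(s['position'],s['ft_force'],s['joints'])
E
```

```text
[ 444.44769589 -154.58636558   -2.50626132] [-0.14438771  0.57157107 -0.01825345] [-5.72847592e-01  7.14260678e-01  1.96660465e+00 -3.93176698e-05
  4.60211284e-01 -1.70484969e+00]
```

View pics/s3.png

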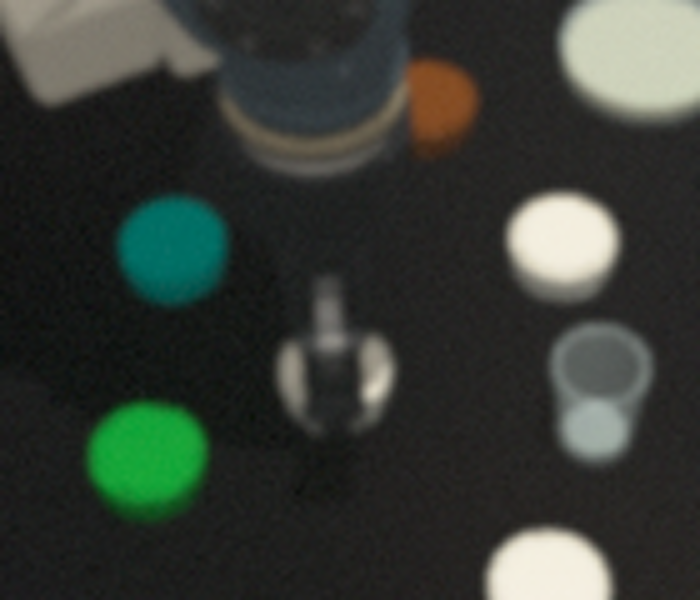

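The finger now reaches down beside the capsule, so the tips stand about 10 mm above the nominal TCP when open. I'll grip here.

Emit:
servo_tool(increments=[[0.45,0,0,0,0],[0.45,0,0,0,0],[0.45,0,0,0,0],[0.45,0,0,0,0],[0.45,0,0,0,0]])

```text
time: 6.1
position: [444.3, -154.5, -2.7]
orientation: [0.0, 0.218, 0.976, -0.0]
ft_force: [0.2, -0.6, -0.2]
opening: 38.5
```

```bash
python3 - <<'E'
from h import *
p=get_image('side'); im=p['image'][200:320,200:340]; cv2.imwrite('pics/s4.png',cv2.resize(im,None,fx=5,fy=5,interpolation=2)[...,::-1])
C=cloud(p); im=p['image'].mean(2)
for v in range(268,292,2):
    print(v,' '.join(f"{C[v,u,0]:.0f},{C[v,u,1]:.0f},{C[v,u,2]:.0f}/{im[v,u]:.0f}" for u in range(255,283,3)))
E
```

```text
268 435,-117,-1/28 435,-134,19/98 415,-196,112/74 417,-206,124/129 423,-208,122/133 428,-211,122/71 464,-151,21/132 477,-142,-0/93 484,-144,-2/35 489,-149,-1/32
270 432,-124,2/50 432,-140,21/127 410,-207,123/72 415,-210,124/124 420,-213,123/128 425,-216,125/70 462,-156,21/128 468,-159,20/130 480,-150,-1/41 486,-154,-0/36
272 430,-127,-1/71 430,-144,21/137 408,-210,122/61 414,-211,118/77 419,-214,119/77 424,-218,121/46 459,-160,20/127 466,-162,18/150 478,-154,-2/57 484,-158,-1/33
274 427,-132,-0/74 427,-150,22/144 409,-208,111/65 415,-209,108/44 420,-211,107/46 426,-213,106/36 457,-165,20/128 463,-167,18/178 474,-162,3/63 481,-164,0/35
276 424,-139,2/68 425,-154,22/137 410,-204,98/61 415,-207,98/38 422,-206,91/35 428,-208,90/38 454,-171,21/143 460,-174,21/187 472,-166,2/51 478,-169,1/34
278 422,-142,0/51 422,-159,22/126 412,-198,81/69 418,-200,79/38 425,-200,74/33 430,-204,76/47 452,-174,20/180 459,-174,14/158 469,-170,1/41 475,-174,2/34
280 419,-148,1/30 421,-161,17/103 426,-166,20/98 426,-182,42/46 433,-182,37/37 441,-180,28/79 450,-177,16/153 461,-171,1/95 466,-175,1/34 472,-179,2/35
282 417,-152,1/27 423,-156,2/73 425,-168,15/106 427,-178,28/77 436,-175,16/70 442,-178,17/94 450,-176,7/112 457,-177,3/65 464,-179,1/35 470,-183,1/34
284 414,-157,1/23 420,-161,2/35 425,-166,4/88 430,-171,9/101 437,-173,6/104 442,-177,6/101 449,-178,2/84 456,-180,1/38 460,-186,4/32 466,-188,3/32
286 412,-161,-0/22 418,-166,2/21 423,-169,2/42 430,-171,-1/74 435,-175,1/81 441,-179,2/63 447,-181,-0/37 453,-184,-0/34 458,-189,3/37 464,-192,2/35
288 409,-167,2/24 416,-169,-1/25 421,-173,1/26 426,-179,5/29 433,-179,-0/31 438,-183,2/27 445,-186,-0/35 450,-190,2/30 456,-193,1/37 462,-196,-0/32
290 408,-170,-0/26 413,-175,2/25 418,-179,3/26 425,-181,2/19 431,-184,0/24 437,-187,-0/26 442,-191,1/31 448,-194,1/35 453,-198,2/33 460,-199,-2/31
```

View pics/s4.png

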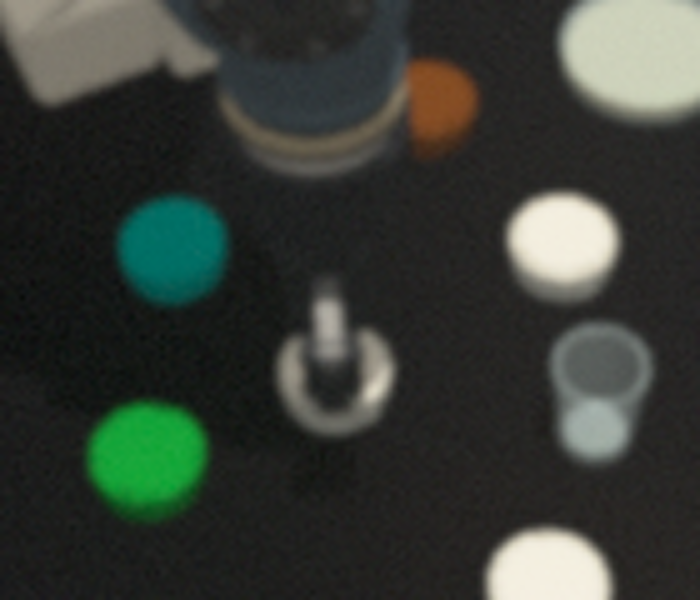

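The fingers still hover just above the lid, with real tips about 28 mm above the reported TCP. I'll open, lower another 16 mm and close.

Emit:
servo_tool(increments=[[0.8,0,0,0,0],[0.8,0,0,0,0],[0.8,0,0,0,0],[0.8,0,0,-0.1,0],[0.8,0,0,-0.1,0],[0.8,0,0,-0.1,0],[0.8,0,0,0,0]])

```text
time: 6.85
position: [443.8, -154.2, -18.6]
orientation: [-0.001, 0.218, 0.976, 0.0]
ft_force: [0.1, 0.1, -0.3]
opening: 68.3
```

Emit:
servo_tool(increments=[[0.45,0,0,0,0],[0.45,0,0,0,0],[0.45,0,0,0,0],[0.45,0,0,0,0]])

```text
time: 7.25
position: [444.2, -154.4, -17.4]
orientation: [0.0, 0.218, 0.976, -0.0]
ft_force: [-0.3, -0.2, 3.5]
opening: 47.6
```

Emit:
servo_tool(increments=[[0.45,0,0,0,0],[0.45,0,0,0,0]])

```text
time: 7.45
position: [444.2, -154.4, -17.4]
orientation: [0.0, 0.218, 0.976, -0.0]
ft_force: [-1.1, -0.7, 5.1]
opening: 47.1
```

```bash
python3 - <<'E'
from h import *
p=get_image('side'); im=p['image'][230:310,230:310]; cv2.imwrite('pics/s5.png',cv2.resize(im,None,fx=7,fy=7,interpolation=2)[...,::-1])
C=cloud(p); im=p['image'].mean(2)
for v in range(276,294,2):
    print(v,' '.join(f"{C[v,u,0]:.0f},{C[v,u,1]:.0f},{C[v,u,2]:.0f}/{im[v,u]:.0f}" for u in range(255,283,3)))
print(r.read_state()['opening'])
E
```

```text
276 424,-140,4/67 425,-155,23/132 407,-211,109/61 413,-213,108/69 418,-215,106/75 423,-218,107/47 453,-171,23/126 460,-172,19/175 472,-165,-0/50 477,-170,2/34
278 421,-144,2/50 423,-156,18/126 407,-209,99/65 414,-210,96/43 419,-211,94/47 424,-215,95/37 452,-174,19/140 459,-174,14/153 470,-168,-2/38 475,-173,0/35
280 419,-148,2/25 421,-161,17/106 409,-205,86/64 414,-207,85/36 419,-211,85/38 425,-214,86/34 449,-178,19/129 461,-170,-1/98 467,-174,1/33 473,-177,-1/31
282 417,-151,-0/20 422,-158,4/72 410,-202,73/53 418,-200,65/35 423,-202,63/39 426,-210,71/38 450,-178,10/91 458,-176,2/61 464,-180,2/35 470,-183,2/31
284 415,-157,1/22 421,-159,-1/35 411,-198,60/42 416,-202,61/37 422,-204,58/30 428,-206,58/45 449,-177,1/69 455,-181,2/40 460,-186,5/29 467,-188,2/31
286 412,-162,1/20 418,-164,-0/23 424,-168,0/42 424,-184,23/50 430,-186,20/29 438,-184,11/53 447,-182,1/39 452,-186,3/28 458,-189,2/33 464,-192,2/33
288 410,-166,0/25 415,-171,3/22 421,-173,1/23 428,-175,-1/35 433,-179,1/24 439,-182,-0/31 444,-187,2/29 450,-190,1/33 456,-193,1/35 461,-199,6/31
290 407,-172,3/28 413,-174,-0/27 418,-178,3/21 425,-180,-0/23 431,-184,1/22 436,-187,0/29 441,-193,4/33 447,-195,3/33 453,-199,4/35 460,-200,-1/34
292 405,-176,1/31 411,-178,-0/30 416,-183,2/25 421,-187,4/22 428,-189,2/24 434,-192,1/25 439,-197,4/32 445,-199,1/32 451,-203,3/33 457,-205,0/33
47.73137468077627
```

View pics/s5.png

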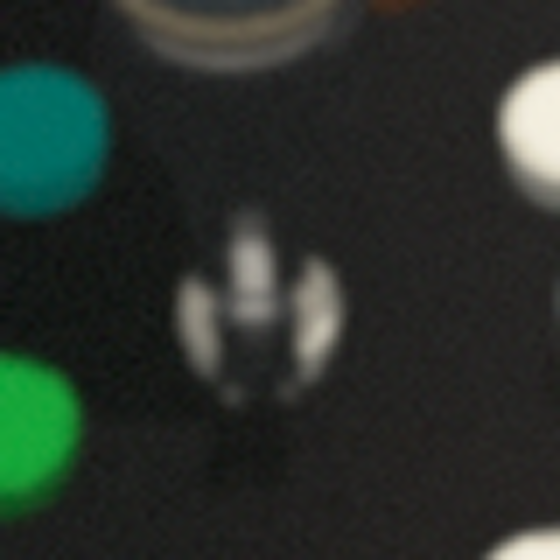

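Emit:
servo_tool(increments=[[0.3,0,0,0.3,0],[0.3,0,0,0.5,0],[0.3,0,0,0.5,0],[0.3,0,0,0.5,0],[0.3,0,0,0.5,0],[0.3,0,0,0.5,0],[0.3,0,0,0.5,0],[0.3,0,0,0.3,0]])

```text
time: 8.3
position: [444.9, -154.8, 163.8]
orientation: [0.001, 0.218, 0.976, -0.0]
ft_force: [0.1, 0.1, -0.9]
opening: 47.5
```

```bash
python3 - <<'E'
from h import *
p=get_image('side'); im=p['image'][150:310,180:320]; cv2.imwrite('pics/s6.png',cv2.resize(im,None,fx=4,fy=3.7,interpolation=2)[...,::-1])
s=r.read_state(); print(s['opening'],s['position'],s['ft_force'])
C=cloud(p); im=p['image'].astype(int)
m=(im.min(2)>100)&(C[...,2]>60)&(C[...,2]<185)&(np.hypot(C[...,0]-444,C[...,1]+154)<40)
q=C[m]; print(m.sum()); print(np.round(np.percentile(q,[1,25,50,75,99],axis=0)))
E
```

```text
47.543447499871135 [ 445.94078049 -155.41141398  165.36571703] [ 0.04124123 -0.36670741  0.38526884]
0Traceback (most recent call last):
  File "<stdin>", line 6, in <module>
    return _quantile_unchecked(
        a, q, axis, out, overwrite_input, method, keepdims, weights)
    return _ureduce(a,
                    func=_quantile_ureduce_func,
    ...<5 lines>...
                    overwrite_input=overwrite_input,
                    method=method)
    r = func(a, **kwargs)
    result = _quantile(arr,
                       quantiles=q,
    ...<2 lines>...
                       out=out,
                       weights=wgt)
    slices_having_nans = np.isnan(arr[-1, ...])
                                  ~~~^^^^^^^^^
IndexError: index -1 is out of bounds for axis 0 with size 0
```

View pics/s6.png

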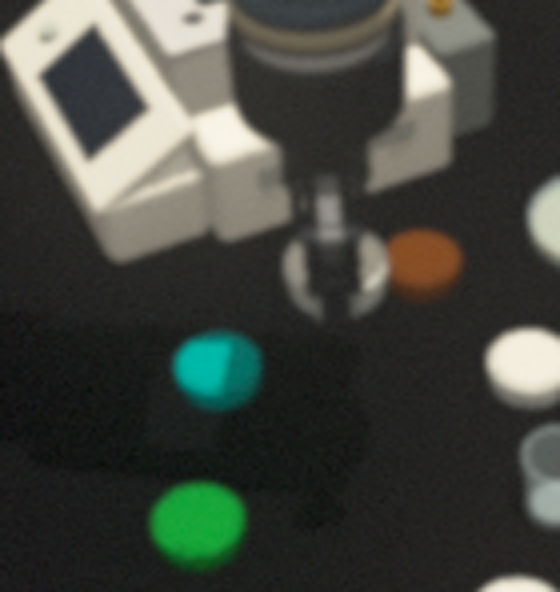

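The capsule is held. Now I'll measure the capsule's actual height in the hand numerically to fix the z offset.

```bash
cat >> h.py <<'E'
def held(p,X,Y,z0,z1,R=45,th=75):
    "bright points of a held capsule in side view"
    C=cloud(p); im=p['image'].astype(int)
    m=(im.min(2)>th)&(C[...,2]>z0)&(C[...,2]<z1)&(np.hypot(C[...,0]-X,C[...,1]-Y)<R)
    return C[m]
E
python3 - <<'E'
from h import *
p=get_image('side'); C=cloud(p); im=p['image'].mean(2)
for v in range(206,242,2):
    print(v,' '.join(f"{C[v,u,0]:.0f},{C[v,u,1]:.0f},{C[v,u,2]:.0f}/{im[v,u]:.0f}" for u in range(249,280,3)))
E
```

```text
206 503,46,22/131 511,46,17/107 423,-173,269/50 449,-129,213/60 422,-201,296/139 426,-204,295/131 446,-175,258/48 447,-185,267/39 566,34,-1/38 573,29,0/39 580,26,-1/41
208 504,49,11/128 511,47,9/101 422,-175,265/45 430,-171,258/55 420,-204,294/132 424,-207,294/126 442,-182,261/52 445,-187,264/44 563,28,-1/40 570,24,-1/41 576,19,-0/38
210 504,50,3/99 511,48,0/60 410,-202,293/51 413,-206,295/66 418,-208,294/121 421,-212,296/122 426,-213,294/73 444,-189,261/57 559,21,0/45 567,19,-2/40 573,14,-1/39
212 502,47,-1/47 509,44,-2/42 408,-206,293/63 412,-209,294/76 416,-211,293/132 421,-213,292/133 425,-216,293/73 430,-217,291/78 554,12,3/89 563,12,-1/39 569,6,1/50
214 497,38,2/40 505,36,-1/61 407,-206,288/88 410,-211,292/55 415,-214,292/85 420,-215,289/81 423,-219,292/53 464,-149,201/103 469,-153,202/135 558,3,2/72 558,-13,17/74
216 495,33,0/41 502,30,-1/100 436,-141,204/120 410,-212,288/45 414,-214,287/56 419,-217,287/56 423,-218,286/42 461,-155,203/106 466,-157,202/149 548,-14,17/114 554,-21,20/83
218 492,27,1/43 429,-140,201/121 434,-144,202/131 nan,nan,nan/45 414,-214,282/54 419,-215,280/
[... 1223 characters left out ...]
/37 435,-191,208/53 447,-179,189/98 523,-45,1/72 530,-46,-2/39 536,-51,-1/37
234 469,-19,-1/33 475,-23,-1/36 480,-29,2/38 488,-30,-1/59 425,-185,202/53 430,-188,203/38 434,-192,204/45 514,-44,-2/61 520,-50,-0/41 526,-54,0/35 534,-55,-3/34
236 465,-26,0/36 472,-30,1/37 478,-33,-1/33 485,-36,-1/40 491,-40,-0/37 498,-43,-2/37 504,-48,0/38 511,-50,-3/36 517,-56,0/35 523,-59,1/35 529,-63,0/34
238 463,-30,-2/35 469,-35,-0/34 476,-38,-1/35 482,-41,-1/37 488,-45,-1/33 495,-49,-1/35 501,-53,-1/34 507,-57,-0/36 515,-59,-2/35 520,-66,2/38 527,-66,-2/38
240 459,-38,1/31 467,-39,-2/33 473,-43,-1/33 480,-46,-2/33 486,-50,-2/32 492,-55,0/32 498,-59,1/36 504,-64,2/36 510,-67,1/37 518,-68,-2/36 524,-72,-2/36
```

Held well: underside = reported TCP z + 17.5. I'll carry it over the well.

Emit:
servo_tool(increments=[[0.3,0.26,0.6,0.1,0],[0.3,0.26,0.85,0,0],[0.3,0.26,0.85,0,0],[0.3,0.26,0.85,0,0],[0.3,0.26,0.85,0,0],[0.3,0.26,0.85,0,0],[0.3,0.26,0.85,0,0],[0.3,0.26,0.85,0,0]])

```text
time: 9.2
position: [547.7, 174.8, 165.4]
orientation: [-0.001, 0.218, 0.976, -0.0]
ft_force: [-0.1, -0.7, -0.4]
opening: 47.6
```

Emit:
servo_tool(increments=[[0.3,0.05,0.2,0,0],[0.3,0,0,0,0],[0.3,0,0,0,0]])

```text
time: 9.5
position: [549.6, 182.2, 166.0]
orientation: [-0.001, 0.218, 0.976, -0.001]
ft_force: [0.2, -0.1, 0.2]
opening: 48.2
```

Emit:
servo_tool(increments=[[0.3,0.06,-0.04,-0.3,0],[0.3,0,0,-0.2,0],[0.3,0,0,0,0]])

```text
time: 9.8
position: [552.0, 179.3, 140.4]
orientation: [-0.002, 0.219, 0.976, -0.001]
ft_force: [0.2, 0.0, -0.5]
opening: 47.6
```

```bash
python3 - <<'E'
from h import *
p=get_image('side'); C=cloud(p); s=r.read_state();print(s['position'])
z=s['position'][2]+37.5
q=held(p,552,180,z-6,z+6,R=40,th=90)
q=q[np.abs(q[:,2]-z)<5]
print(len(q), np.round(q[::max(1,len(q)//60)],0).tolist())
from scipy.optimize import least_squares
# lid disc: centre = midpoint of extents across finger-perpendicular direction
d=np.array([np.cos(1.132),np.sin(1.132)]); e=np.array([-d[1],d[0]])
for a,n in((d,'finger'),(e,'perp')):
    t=q[:,:2]@a; print(n,np.percentile(t,[0,2,98,100]), 'TCP',s['position'][:2]@a,'well',np.array([552.8,180.2])@a)
E
```

```text
[552.64265407 179.6647411  141.25343194]
79 [[575.0, 201.0, 179.0], [570.0, 192.0, 177.0], [572.0, 190.0, 177.0], [568.0, 186.0, 179.0], [571.0, 188.0, 176.0], [572.0, 183.0, 179.0], [576.0, 187.0, 175.0], [542.0, 196.0, 179.0], [566.0, 183.0, 178.0], [569.0, 182.0, 177.0], [571.0, 181.0, 178.0], [573.0, 180.0, 177.0], [576.0, 180.0, 176.0], [539.0, 196.0, 177.0], [541.0, 196.0, 176.0], [564.0, 179.0, 178.0], [567.0, 180.0, 176.0], [568.0, 175.0, 179.0], [572.0, 177.0, 176.0], [573.0, 173.0, 179.0], [575.0, 173.0, 177.0], [537.0, 193.0, 177.0], [538.0, 190.0, 178.0], [563.0, 176.0, 177.0], [564.0, 174.0, 178.0], [566.0, 171.0, 179.0], [569.0, 171.0, 178.0], [572.0, 173.0, 176.0], [571.0, 165.0, 181.0], [532.0, 189.0, 177.0], [535.0, 188.0, 177.0], [535.0, 183.0, 180.0], [562.0, 174.0, 176.0], [563.0, 172.0, 177.0], [565.0, 169.0, 178.0], [566.0, 166.0, 179.0], [570.0, 168.0, 177.0], [573.0, 168.0, 176.0], [532.0, 188.0, 175.0], [533.0, 185.0, 176.0], [534.0, 180.0, 179.0], [537.0, 182.0, 177.0], [560.0, 172.0, 175.0], [560.0, 166.0, 178.0], [563.0, 165.0, 178.0], [565.0, 164.0, 178.0
[... 280 characters left out ...]
531.0, 175.0, 178.0], [533.0, 173.0, 178.0], [536.0, 173.0, 177.0], [556.0, 162.0, 176.0], [556.0, 158.0, 179.0], [561.0, 161.0, 175.0], [561.0, 155.0, 179.0], [565.0, 159.0, 175.0], [531.0, 174.0, 175.0], [533.0, 172.0, 176.0], [534.0, 169.0, 177.0], [553.0, 157.0, 177.0], [556.0, 157.0, 176.0], [558.0, 156.0, 176.0], [561.0, 157.0, 175.0], [529.0, 172.0, 174.0], [532.0, 164.0, 178.0], [552.0, 155.0, 176.0], [555.0, 156.0, 174.0], [551.0, 152.0, 175.0], [530.0, 156.0, 175.0]]
finger [366.45859468 373.13107344 415.5954962  426.61816019] TCP 397.43427243769463 well 397.98567132718523
perp [-447.27933832 -447.11068323 -402.99237874 -401.4607078 ] TCP -423.95674470856267 well -423.8717794548838
```

Emit:
servo_tool(increments=[[0.3,0.01,0.01,-0.2,0],[0.3,0,0,-0.2,0],[0.3,0,0,-0.15,0],[0.3,0,0,0,0]])

```text
time: 10.25
position: [553.3, 180.9, 114.9]
orientation: [-0.001, 0.217, 0.976, -0.001]
ft_force: [-1.7, -2.3, 4.1]
opening: 47.8
```

Emit:
servo_tool(increments=[[0.8,0,0,0,0],[0.8,0,0,0,0],[0.8,0,0,0.3,0],[0.8,0,0,0.5,0],[0.0,0,0,0.5,0],[0.0,0,0,0,0],[0.0,0,0,0,0],[0.0,0,0,0,0]])

```text
time: 11.05
position: [553.3, 181.5, 178.5]
orientation: [-0.001, 0.218, 0.976, -0.0]
ft_force: [-0.2, 0.4, -0.6]
opening: 9.7
```

```bash
python3 - <<'E'
from h import *
p=get_image('side'); C=cloud(p); s=r.read_state();print(s['position'],s['opening'])
m=(np.hypot(C[...,0]-552,C[...,1]-180)<34)&(C[...,2]>143)&(C[...,2]<156)
print('lid',m.sum(),np.median(C[m],0),C[m].min(0),C[m].max(0))
im=p['image'][80:200,180:320]; cv2.imwrite('pics/s7.png',cv2.resize(im,None,fx=5,fy=5,interpolation=2)[...,::-1])
# finger lowest
m=(np.hypot(C[...,0]-s['position'][0],C[...,1]-s['position'][1])<20)&(C[...,2]>160)
q=C[m]; print('finger low',np.sort(q[:,2])[:20].round())
E
```

```text
[553.24596701 181.41576514 178.27239065] 2.7931712906296573
lid 159 [554.69580337 176.90027245 146.5780317 ] [531.54594174 153.94440517 143.02715313] [574.42694746 204.58331143 150.50046332]
finger low [201. 202. 202. 203. 203. 204. 204. 205. 205. 206. 207. 207. 207. 209.
 210. 210. 210. 211. 211. 211.]
```

View pics/s7.png

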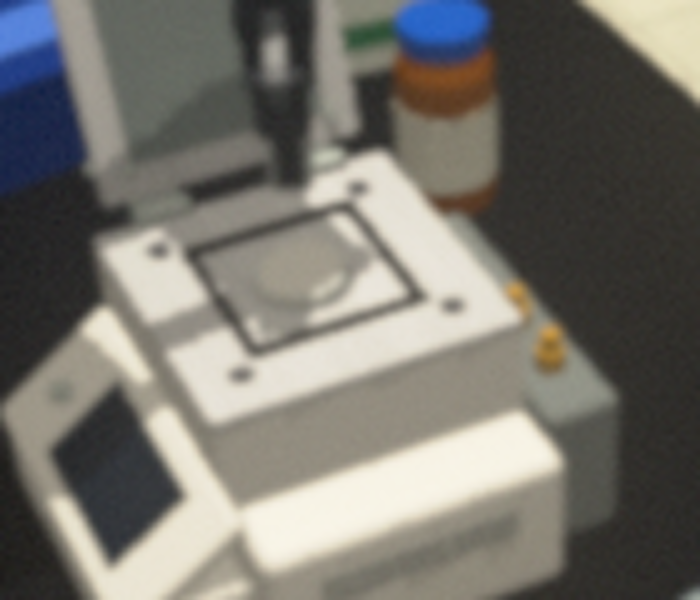

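The capsule sits level in the mouth (lid about 8 mm above the deck). The shut tips are about 22 mm above the reported TCP. Now I'll press, watching the force.

Emit:
servo_tool(increments=[[0,0,-0.03,-0.5,0],[0,0,0,-0.4,0],[0,0,0,-0.1,0],[0,0,0,-0.06,0],[0,0,0,0,0]])

```text
time: 11.6
position: [554.3, 180.1, 126.5]
orientation: [-0.0, 0.218, 0.976, -0.0]
ft_force: [-0.4, 0.2, 0.7]
opening: -0.3
```

Emit:
servo_tool(increments=[[0,0,0,-0.1,0],[0,0,0,-0.1,0],[0,0,0,0,0]])

```text
time: 11.9
position: [554.2, 180.1, 116.6]
orientation: [-0.0, 0.218, 0.976, 0.0]
ft_force: [-0.5, 0.3, 1.0]
opening: 0.3
```

Emit:
servo_tool(increments=[[0,0,0,-0.1,0],[0,0,0,-0.1,0],[0,0,0,0,0]])

```text
time: 12.2
position: [554.0, 180.0, 106.0]
orientation: [-0.0, 0.218, 0.976, -0.0]
ft_force: [0.4, -0.2, -0.3]
opening: -0.3
```

Emit:
servo_tool(increments=[[0,-0.02,0,-0.1,0],[0,0,0,0,0]])

```text
time: 12.4
position: [552.9, 180.0, 101.1]
orientation: [-0.0, 0.218, 0.976, -0.0]
ft_force: [-0.6, 0.6, -1.1]
opening: -0.0
```

Emit:
servo_tool(increments=[[0,0,0,-0.1,0],[0,0,0,0,0]])

```text
time: 12.6
position: [552.9, 180.0, 96.1]
orientation: [-0.0, 0.218, 0.976, -0.0]
ft_force: [0.7, -0.2, 1.7]
opening: 0.2
```

Emit:
servo_tool(increments=[[0,0,0,-0.1,0],[0,0,0,0,0]])

```text
time: 12.8
position: [553.0, 180.0, 91.1]
orientation: [-0.0, 0.218, 0.976, -0.0]
ft_force: [-0.0, 0.2, 2.4]
opening: 0.2
```

```bash
python3 - <<'E'
from h import *
p=get_image('side'); C=cloud(p); s=r.read_state();print(s['position'],s['opening'],s['ft_force'])
R=np.hypot(C[...,0]-553,C[...,1]-180)
m=(R<26)&(C[...,2]>112)&(C[...,2]<158); q=C[m]
print('lid',np.percentile(q,[5,25,50,75,95],axis=0).round())
im=p['image'][100:170,200:290]; cv2.imwrite('pics/s8.png',cv2.resize(im,None,fx=7,fy=7,interpolation=2)[...,::-1])
E
```

```text
[553.02384946 180.02023383  91.35082324] 0.08946219347995253 [-0.67521891  0.50670247  0.61049842]
lid [[539. 166. 114.]
 [543. 170. 127.]
 [550. 174. 134.]
 [571. 190. 139.]
 [576. 202. 147.]]
```

View pics/s8.png

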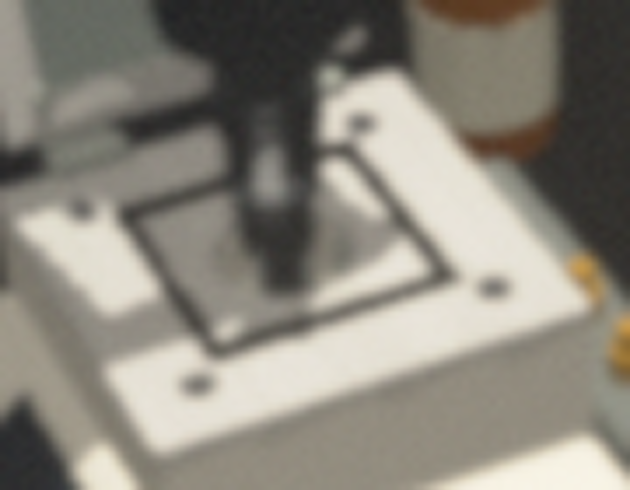

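The capsule has moved below deck level. I'll keep pressing in small steps, watching for the snap.

Emit:
servo_tool(increments=[[0,0,0,-0.06,0],[0,0,0,0,0]])

```text
time: 13.05
position: [553.1, 180.0, 88.4]
orientation: [-0.0, 0.218, 0.976, -0.0]
ft_force: [-0.3, -0.5, 0.7]
opening: -0.2
```

Emit:
servo_tool(increments=[[0,0,0,-0.06,0],[0,0,0,0,0]])

```text
time: 13.25
position: [553.2, 180.0, 85.5]
orientation: [-0.0, 0.218, 0.976, 0.0]
ft_force: [-0.0, -0.6, 2.2]
opening: -0.3
```

Emit:
servo_tool(increments=[[0,0,0,-0.06,0],[0,0,0,0,0]])

```text
time: 13.45
position: [553.3, 180.0, 82.4]
orientation: [0.0, 0.218, 0.976, 0.0]
ft_force: [-0.1, 0.4, 1.8]
opening: -0.1
```

Emit:
servo_tool(increments=[[0,0,0,-0.06,0],[0,0,0,0,0]])

```text
time: 13.65
position: [553.3, 180.1, 79.4]
orientation: [0.0, 0.218, 0.976, 0.0]
ft_force: [-0.3, -0.1, 1.6]
opening: 0.2
```

Emit:
servo_tool(increments=[[0,0,0,0.6,0],[0,0,0,0.9,0],[0.8,0,-0.2,0.5,0],[0.8,0.06,-0.8,0,0],[0.8,0.06,-0.8,0,0],[0.8,0.06,-0.8,0,0],[0.8,0.06,-0.8,0,0],[0.8,0.06,-0.8,0,0]])

```text
time: 14.45
position: [568.1, -31.5, 179.5]
orientation: [-0.0, 0.218, 0.976, 0.0]
ft_force: [0.6, -0.3, 0.1]
opening: 68.4
```

Emit:
servo_tool(increments=[[0.8,0.06,-0.8,0,0],[0.8,0.06,-0.8,-0.5,0],[0.8,0,-0.6,-0.5,0],[0.8,0,0,0,0]])

```text
time: 14.85
position: [572.3, -143.3, 126.2]
orientation: [-0.003, 0.22, 0.975, 0.0]
ft_force: [-0.2, 1.1, -0.3]
opening: 68.2
```

```bash
cat >> h.py <<'E'
def well(p):
    C=cloud(p); R=np.hypot(C[...,0]-552.8,C[...,1]-180.2)
    q=C[R<15][:,2]; print('well z',len(q),np.nanpercentile(q,[10,50,90]).round(1))
def sidecaps(p):
    C=cloud(p);im=p['image'].astype(int)
    m=(im.min(2)>125)&(np.abs(C[...,2]-20)<4)
    n,l,s,ce=cv2.connectedComponentsWithStats(m.astype(np.uint8))
    for i in range(1,n):
        if 150<s[i,4]<900: print('side',s[i,4],np.round(ce[i]),np.round(plane(p,*ce[i],20),1))
E
python3 - <<'E'
from h import *
p=get_image('top');well(p);print(caps(p)[:,:6]); q=get_image('side');well(q);sidecaps(q); print(r.read_state()['position'])
cv2.imwrite('pics/w.png',cv2.resize(p['image'][140:260,60:240],None,fx=4,fy=4,interpolation=2)[...,::-1])
E
```

```text
well z 13 [119.5 121.7 122.6]
[[ 154.   695.1  -29.4   13.8  689.6  -35.1]
 [ 379.   601.4 -343.    18.7  601.6 -343.2]
 [ 389.   510.1 -431.2   18.6  510.1 -431.6]
 [ 400.   469.3 -292.8   18.5  469.5 -293.4]]
well z 43 [120.2 122.  123.5]
side 237 [313. 248.] [ 573.7 -148. ]
side 386 [374. 307.] [ 601.  -345.4]
side 423 [309. 317.] [ 470.6 -295.3]
side 513 [366. 364.] [ 511.  -434.7]
[ 573.49482916 -140.20681998  128.74632019]
```

The lid now reads 122 mm (18 mm below the deck), so capsule 1 is held under the catches. On to the second one at (571.3, -144.3).

Emit:
servo_tool(increments=[[0.8,-0.04,-0.08,-0.6,0],[0.8,0,0,-0.6,0],[0.8,0,0,-0.5,0],[0.8,0,0,-0.3,0],[0.8,0,0,0,0]])

```text
time: 15.45
position: [571.3, -142.2, 28.5]
orientation: [-0.002, 0.217, 0.976, 0.0]
ft_force: [0.1, -0.3, 0.1]
opening: 68.0
```

Emit:
servo_tool(increments=[[0.8,0,-0.04,-0.3,0],[0.8,0,0,-0.3,0],[0.8,0,0,-0.2,0],[0.8,0,0,-0.1,0],[0.8,0,0,0,0]])

```text
time: 15.95
position: [571.7, -145.7, -16.2]
orientation: [-0.001, 0.218, 0.976, 0.0]
ft_force: [0.1, -0.3, 0.2]
opening: 68.4
```

Emit:
servo_tool(increments=[[0.8,-0.01,0.02,-0.06,0],[0.4,0,0,0,0],[0.3,0,0,0,0],[0.3,0,0,0,0],[0.3,0,0,0,0],[0.3,0,0,0,0]])

```text
time: 16.55
position: [572.2, -145.1, -17.6]
orientation: [0.001, 0.218, 0.976, -0.0]
ft_force: [-1.2, 0.2, 4.7]
opening: 47.6
```

Gripped (47.6 as before). Lift and carry to the well.

Emit:
servo_tool(increments=[[0.3,0,0,0.3,0],[0.3,0,0,0.6,0],[0.3,0,0,0.8,0],[0.3,0,0,0.8,0],[0.3,0,0,0.8,0],[0.3,-0.05,0.5,0.35,0],[0.3,-0.05,0.8,0,0],[0.3,-0.05,0.8,0,0]])

```text
time: 17.35
position: [564.5, -39.5, 166.1]
orientation: [0.001, 0.219, 0.976, 0.0]
ft_force: [0.5, 1.0, -0.6]
opening: 48.0
```

Emit:
servo_tool(increments=[[0.3,-0.05,0.8,0,0],[0.3,-0.05,0.8,0,0],[0.3,-0.05,0.8,0,0],[0.3,-0.05,0.8,0,0],[0.3,-0.04,0.7,0,0],[0.3,0,0.4,0,0],[0.3,0,0,0,0],[0.3,0,0,0,0]])

```text
time: 18.15
position: [552.0, 175.2, 164.6]
orientation: [0.0, 0.217, 0.976, -0.0]
ft_force: [0.5, -0.2, -0.1]
opening: 47.2
```

Emit:
servo_tool(increments=[[0.3,0.02,0.1,-0.2,0],[0.3,0,0,-0.3,0],[0.3,0,0,0,0],[0.3,0,0,0,0]])

```text
time: 18.55
position: [553.0, 179.2, 138.6]
orientation: [-0.001, 0.218, 0.976, -0.0]
ft_force: [0.3, 0.2, -0.2]
opening: 47.8
```

Emit:
servo_tool(increments=[[0.3,0,0.02,-0.2,0],[0.3,0,0,-0.2,0],[0.3,0,0,-0.08,0],[0.3,0,0,0,0]])

```text
time: 18.95
position: [553.1, 181.0, 115.0]
orientation: [-0.0, 0.218, 0.976, -0.0]
ft_force: [-0.3, -0.1, -0.5]
opening: 47.8
```

Emit:
servo_tool(increments=[[0.8,0,0,0,0],[0.8,0,0,0,0],[0.8,0,0,0.3,0],[0.8,0,0,0.5,0],[0.0,0,0,0.2,0],[0.0,0,0,0,0],[0.0,0,0,0,0],[0.0,0,0,0,0]])

```text
time: 19.75
position: [552.4, 180.9, 164.1]
orientation: [-0.001, 0.218, 0.976, -0.0]
ft_force: [0.0, 0.2, 0.2]
opening: 10.0
```

```bash
cat >> h.py <<'E'
def mouth():
    p=get_image('side'); C=cloud(p); s=r.read_state(); print(s['position'].round(1),s['opening'].round(1))
    m=(np.hypot(C[...,0]-552,C[...,1]-180)<34)&(C[...,2]>144)&(C[...,2]<158); q=C[m]
    print('lid',m.sum(),np.percentile(q,[1,50,99],axis=0).round(1))
    # plane tilt
    A=np.c_[q[:,:2]-q[:,:2].mean(0),np.ones(len(q))]; k=np.linalg.lstsq(A,q[:,2],rcond=None)[0]; print('tilt',k.round(3))
E
python3 -c "
from h import *
mouth()"
```

```text
Traceback (most recent call last):
  File "h.py", line 64, in mouth
    p=get_image('side'); C=cloud(p); s=r.read_state(); print(s['position'].round(1),s['opening'].round(1))
                                                                                    ^^^^^^^^^^^^^^^^^^
AttributeError: 'float' object has no attribute 'round'
```

```bash
sed -i "s/,s\['opening'\].round(1))/,s['opening'])/" h.py; python3 -c "
from h import *
mouth()"
```

```text
[552.5 180.9 164.1] 0.2751271024484392
lid 169 [[530.9 156.4 144.2]
 [552.8 178.6 146.7]
 [575.  203.9 150.1]]
tilt [6.70000e-02 1.20000e-02 1.46887e+02]
```

Emit:
servo_tool(increments=[[0,0,-0.01,-0.5,0],[0,0,0,-0.3,0],[0,0,0,-0.1,0],[0,0,0,-0.1,0],[0,0,0,-0.1,0],[0,0,0,-0.1,0],[0,0,0,-0.1,0]])

```text
time: 20.55
position: [553.4, 180.5, 100.4]
orientation: [0.0, 0.218, 0.976, 0.0]
ft_force: [-0.8, -0.3, 2.8]
opening: 0.0
```

Emit:
servo_tool(increments=[[0,0,0,-0.1,0],[0,0,0,-0.1,0],[0,0,0,-0.1,0],[0,0,0,-0.06,0],[0,0,0,0,0]])

```text
time: 21.05
position: [553.3, 180.5, 81.8]
orientation: [-0.0, 0.218, 0.976, -0.0]
ft_force: [-0.6, -0.4, 2.3]
opening: 0.1
```

Emit:
servo_tool(increments=[[0,0,0,0.6,0],[0,0,0,0.9,0],[0.8,0,-0.2,0.5,0],[0.8,-0.14,-0.8,0,0],[0.8,-0.14,-0.8,0,0],[0.8,-0.14,-0.8,0,0],[0.8,-0.14,-0.8,0,0],[0.8,-0.14,-0.8,0,0]])

```text
time: 21.85
position: [517.8, -30.8, 182.2]
orientation: [0.0, 0.217, 0.976, 0.0]
ft_force: [0.9, -0.8, 1.4]
opening: 68.3
```

Emit:
servo_tool(increments=[[0.8,-0.14,-0.8,0,0],[0.8,-0.14,-0.8,0,0],[0.8,-0.14,-0.8,0,0],[0.8,-0.14,-0.8,0,0],[0.8,-0.14,-0.8,-0.4,0],[0.8,-0.14,-0.8,-0.6,0],[0.8,0,-0.2,0,0],[0.8,0,0,0,0]])

```text
time: 22.65
position: [476.0, -280.5, 131.8]
orientation: [-0.0, 0.219, 0.976, 0.0]
ft_force: [0.3, 0.7, 0.5]
opening: 68.0
```

```bash
python3 - <<'E'
from h import *
p=get_image('top');well(p);print(caps(p)[:,:6]); q=get_image('side');well(q);sidecaps(q); print(r.read_state()['position'])
print(nets.recognise('beaker',q)[:1])
E
```

```text
well z 171 [119.1 121.3 123.8]
[[776.  677.3 -56.5  13.9 678.3 -57.4]]
well z 0 nan
side 392 [375. 307.] [ 600.9 -345.8]
side 371 [310. 317.] [ 472.1 -296.5]
side 516 [366. 364.] [ 511.  -434.6]
[ 476.53661919 -278.27953429  132.92302525]
[{'location': [700.4, -79.6, 8.3], 'conf': 0.42}]
  return np.nanmean(a, axis, out=out, keepdims=keepdims)
```

Emit:
servo_tool(increments=[[0.8,-0.14,-0.3,-0.4,0],[0.8,0,0,-0.6,0],[0.8,0,0,-0.6,0],[0.8,0,0,-0.4,0],[0.8,0,0,0,0],[0.8,0,0,0,0]])

```text
time: 23.4
position: [470.1, -293.1, 33.4]
orientation: [0.0, 0.217, 0.976, -0.0]
ft_force: [-0.0, -0.1, 0.6]
opening: 68.2
```

Emit:
servo_tool(increments=[[0.8,-0.01,0,-0.4,0],[0.8,0,0,-0.4,0],[0.8,0,0,-0.2,0],[0.8,0,0,-0.04,0],[0.8,0,0,0,0]])

```text
time: 23.9
position: [469.4, -294.3, -18.7]
orientation: [0.001, 0.217, 0.976, -0.0]
ft_force: [-0.4, 0.2, -0.4]
opening: 68.3
```

Emit:
servo_tool(increments=[[0.4,0,0,0,0],[0.3,0,0,0,0],[0.3,0,0,0,0],[0.3,0,0,0,0],[0.3,0,0,0,0]])

```text
time: 24.4
position: [469.5, -294.7, -17.9]
orientation: [0.001, 0.218, 0.976, -0.001]
ft_force: [-0.1, 0.3, 5.1]
opening: 48.0
```

Emit:
servo_tool(increments=[[0.3,0,0,0.3,0],[0.3,0,0,0.6,0],[0.3,0,0,0.8,0],[0.3,0,0,0.8,0],[0.3,0,0,0.8,0],[0.3,0.08,0.5,0.38,0],[0.3,0.15,0.8,0,0],[0.3,0.15,0.8,0,0]])

```text
time: 25.2
position: [488.4, -188.8, 167.0]
orientation: [0.002, 0.219, 0.976, -0.001]
ft_force: [1.2, 1.3, -0.5]
opening: 47.6
```

Emit:
servo_tool(increments=[[0.3,0.15,0.8,0,0],[0.3,0.15,0.8,0,0],[0.3,0.15,0.8,0,0],[0.3,0.15,0.8,0,0],[0.3,0.15,0.8,0,0],[0.3,0.15,0.8,0,0],[0.3,0.15,0.8,0,0],[0.3,0.1,0.6,0,0]])

```text
time: 26.0
position: [545.4, 123.3, 165.9]
orientation: [0.001, 0.217, 0.976, 0.0]
ft_force: [0.1, -0.2, -0.4]
opening: 47.9
```

Emit:
servo_tool(increments=[[0.3,0,0.2,0,0],[0.3,0,0,0,0],[0.3,0,0,0,0]])

```text
time: 26.3
position: [544.9, 130.1, 164.9]
orientation: [0.0, 0.218, 0.976, -0.0]
ft_force: [-0.0, -0.9, 0.7]
opening: 47.4
```

Emit:
servo_tool(increments=[[0.3,0.08,0.5,0,0],[0.3,0.07,0.5,0,0],[0.3,0,0,-0.2,0],[0.3,0,0,-0.3,0],[0.3,0,0,0,0],[0.3,0,0,0,0]])

```text
time: 26.9
position: [552.4, 179.3, 139.1]
orientation: [-0.001, 0.218, 0.976, -0.0]
ft_force: [0.8, -0.4, -0.2]
opening: 47.7
```

Emit:
servo_tool(increments=[[0.3,0.01,0.02,-0.2,0],[0.3,0,0,-0.2,0],[0.3,0,0,-0.1,0],[0.3,0,0,0,0]])

```text
time: 27.3
position: [553.2, 181.3, 114.9]
orientation: [-0.0, 0.218, 0.976, -0.0]
ft_force: [-1.3, -1.6, 5.7]
opening: 47.6
```

Emit:
servo_tool(increments=[[0.8,0,0,0,0],[0.8,0,0,0,0],[0.8,0,0,0.3,0],[0.8,0,0,0.5,0],[0.0,0,0,0.2,0],[0.0,0,0,0,0],[0.0,0,0,0,0],[0.0,0,0,0,0]])

```text
time: 28.1
position: [552.4, 181.8, 163.3]
orientation: [-0.001, 0.218, 0.976, -0.0]
ft_force: [-0.2, 0.0, -0.9]
opening: 10.2
```

```bash
python3 -c "
from h import *
mouth()"
```

```text
[552.5 181.8 163.3] 2.571702064062806
lid 142 [[531.1 155.8 144. ]
 [554.7 178.4 146.4]
 [574.2 204.9 149.6]]
tilt [ 6.5000e-02 -1.3000e-02  1.4625e+02]
```

Emit:
servo_tool(increments=[[0,0.01,-0.03,-0.5,0],[0,0,0,-0.3,0],[0,0,0,-0.1,0],[0,0,0,-0.1,0],[0,0,0,-0.1,0],[0,0,0,-0.1,0],[0,0,0,-0.1,0]])

```text
time: 28.85
position: [553.8, 180.4, 99.6]
orientation: [0.0, 0.218, 0.976, 0.0]
ft_force: [-1.6, -0.4, 3.4]
opening: 0.1
```

Emit:
servo_tool(increments=[[0,0,0,-0.1,0],[0,0,0,-0.1,0],[0,0,0,-0.1,0],[0,0,0,-0.06,0],[0,0,0,0,0]])

```text
time: 29.35
position: [553.7, 180.4, 81.0]
orientation: [-0.0, 0.218, 0.976, -0.0]
ft_force: [-0.8, -0.7, 2.7]
opening: 0.0
```

Emit:
servo_tool(increments=[[0,0,0,0.6,0],[0,0,0,0.9,0],[0.8,0,-0.2,0.5,0],[0.8,0.06,-0.8,0,0],[0.8,0.06,-0.8,0,0],[0.8,0.06,-0.8,0,0],[0.8,0.06,-0.8,0,0],[0.8,0.06,-0.8,0,0]])

```text
time: 30.15
position: [569.2, -31.1, 181.5]
orientation: [0.001, 0.218, 0.976, 0.0]
ft_force: [0.3, -0.4, -0.3]
opening: 68.6
```

Emit:
servo_tool(increments=[[0.8,0.1,-0.8,0,0],[0.8,0.1,-0.8,0,0],[0.8,0.1,-0.8,0,0],[0.8,0.1,-0.8,0,0],[0.8,0.1,-0.8,0,0],[0.8,0.1,-0.8,-0.4,0],[0.8,0.1,-0.8,-0.5,0],[0.8,0,0,0,0]])

```text
time: 30.95
position: [602.4, -314.5, 132.2]
orientation: [-0.001, 0.22, 0.975, -0.0]
ft_force: [-1.4, 1.1, -1.0]
opening: 68.5
```

```bash
python3 - <<'E'
from h import *
p=get_image('top');well(p);print(caps(p)[:,:6]); q=get_image('side');well(q);sidecaps(q); print(r.read_state()['position'])
E
```

```text
well z 161 [119.3 121.3 123.7]Traceback (most recent call last):
  File "<stdin>", line 2, in <module>
IndexError: too many indices for array: array is 1-dimensional, but 2 were indexed
```

```bash
python3 - <<'E'
from h import *
q=get_image('side');sidecaps(q); print(r.read_state()['position'])
E
```

```text
side 331 [376. 287.] [ 635.1 -307.9]
side 516 [366. 364.] [ 511.  -434.6]
[ 603.15106361 -310.14192521  134.94358307]
```

Capsule 4 was knocked aside to about (635.6, -305.6), corrected for the side camera's known bias. I'll follow it.

Emit:
servo_tool(increments=[[0.8,0.35,0.05,-0.4,0],[0.8,0.3,0.04,-0.6,0],[0.8,0,0,-0.5,0],[0.8,0,0,-0.4,0],[0.8,0,0,0,0],[0.8,0,0,0,0]])

```text
time: 31.65
position: [636.9, -304.0, 42.4]
orientation: [0.0, 0.217, 0.976, -0.0]
ft_force: [-0.0, -0.3, -0.0]
opening: 68.2
```

```bash
python3 - <<'E'
from h import *
q=get_image('side');sidecaps(q); print(r.read_state()['position'])
print(caps(get_image('top')))
C=cloud(q);m=(np.hypot(C[...,0]-635,C[...,1]+306)<32)&(abs(C[...,2]-20)<4)&(q['image'].min(2)>90)
ys,xs=np.nonzero(m);print(m.sum(),xs.min(),xs.max(),ys.min(),ys.max()); print(np.percentile(C[m],[1,50,99],axis=0).round(1))
E
```

```text
side 230 [375. 288.] [ 631.4 -307.5]
side 513 [366. 364.] [ 511.  -434.6]
[ 637.5133628  -304.72402784   43.33444477]
[]
297 365 386 278 297
[[ 611.6 -329.5   16.3]
 [ 630.3 -305.7   20.4]
 [ 652.9 -283.2   23. ]]
```

Hand partly hides it, so I'll step aside for one clear top look.

Emit:
servo_tool(increments=[[0.8,0,0,0.6,0],[0.8,0,0.3,0.6,0],[0.8,0,0.8,0.3,0],[0.8,0,0.8,0,0],[0.8,0,0.8,0,0],[0.8,0,0.8,0,0],[0.8,0,0.8,0,0],[0.8,0,0,0,0]])

```text
time: 32.55
position: [636.2, -84.6, 118.6]
orientation: [0.001, 0.215, 0.977, 0.001]
ft_force: [-0.0, -0.0, 0.4]
opening: 68.5
```

```bash
python3 - <<'E'
from h import *
p=get_image('top');print(caps(p)); print(nets.recognise('beaker',p)[:1])
q=get_image('side');sidecaps(q);  print(r.read_state()['position'])
E
```

```text
[[ 378.   633.8 -305.    18.6  634.8 -305.2  367.4  170.4]
 [ 388.   509.8 -431.2   18.3  510.  -431.7  428.1  223.4]]
[{'location': [536.7, -238.0, 29.2], 'conf': 0.53}]
side 350 [376. 287.] [ 633.9 -306.7]
side 520 [366. 364.] [ 510.8 -434.7]
[637.33875736 -90.44543452 118.14322881]
```

Emit:
servo_tool(increments=[[0.8,0,-0.7,0,0],[0.8,0,-0.8,0,0],[0.8,0,-0.8,0,0],[0.8,0,-0.8,0,0],[0.8,-0.06,-0.8,0,0],[0.8,0,-0.35,-0.5,0],[0.8,0,0,-0.6,0],[0.8,0,0,-0.3,0]])

```text
time: 33.5
position: [631.3, -305.0, 44.4]
orientation: [-0.001, 0.22, 0.976, 0.0]
ft_force: [-0.7, 0.4, -0.8]
opening: 68.1
```

Emit:
servo_tool(increments=[[0.8,0,0,0,0],[0.8,0,0,0,0]])

```text
time: 33.7
position: [633.6, -303.0, 47.0]
orientation: [0.0, 0.218, 0.976, -0.0]
ft_force: [0.1, -0.0, 0.4]
opening: 68.2
```

Emit:
servo_tool(increments=[[0.8,0.01,-0.04,-0.4,0],[0.8,0,0,-0.4,0],[0.8,0,0,-0.3,0],[0.8,0,0,-0.2,0],[0.8,0,0,0,0],[0.8,0,0,0,0]])

```text
time: 34.3
position: [634.4, -304.7, -17.9]
orientation: [0.0, 0.218, 0.976, -0.0]
ft_force: [-0.5, 0.2, 0.2]
opening: 68.5
```

Emit:
servo_tool(increments=[[0.4,0,0,0,0],[0.3,0,0,0,0],[0.3,0,0,0,0],[0.3,0,0,0,0],[0.3,0,0,0,0]])

```text
time: 34.8
position: [634.9, -305.3, -16.8]
orientation: [0.001, 0.218, 0.976, -0.001]
ft_force: [0.7, 0.2, 6.2]
opening: 47.3
```

Emit:
servo_tool(increments=[[0.3,0,0,0.3,0],[0.3,0,0,0.6,0],[0.3,0,0,0.8,0],[0.3,0,0,0.8,0],[0.3,0,0,0.8,0],[0.3,-0.08,0.5,0.38,0],[0.3,-0.14,0.8,0,0],[0.3,-0.14,0.8,0,0]])

```text
time: 35.6
position: [615.8, -199.3, 167.5]
orientation: [0.001, 0.218, 0.976, -0.0]
ft_force: [0.2, 1.9, -1.6]
opening: 47.2
```

Emit:
servo_tool(increments=[[0.3,-0.14,0.8,0,0],[0.3,-0.14,0.8,0,0],[0.3,-0.14,0.8,0,0],[0.3,-0.14,0.8,0,0],[0.3,-0.14,0.8,0,0],[0.3,-0.14,0.8,0,0],[0.3,-0.14,0.8,0,0],[0.3,-0.1,0.6,0,0]])

```text
time: 36.4
position: [560.6, 112.8, 166.2]
orientation: [-0.0, 0.217, 0.976, 0.0]
ft_force: [-0.3, -0.9, -0.6]
opening: 47.4
```

Emit:
servo_tool(increments=[[0.3,-0.1,0.5,0,0],[0.3,0,0.5,0,0],[0.3,0,0,0,0],[0.3,0,0,0,0]])

```text
time: 36.8
position: [556.6, 160.7, 165.9]
orientation: [0.0, 0.217, 0.976, -0.0]
ft_force: [0.2, -0.4, -0.4]
opening: 47.6
```

Emit:
servo_tool(increments=[[0.3,-0.07,0.38,0,0],[0.3,0,0,0,0],[0.3,0,0,-0.2,0],[0.3,0,0,-0.3,0],[0.3,0,0,0,0],[0.3,0,0,0,0]])

```text
time: 37.4
position: [553.1, 178.4, 139.9]
orientation: [-0.001, 0.218, 0.976, -0.0]
ft_force: [-0.3, -0.7, -0.3]
opening: 47.3
```

Emit:
servo_tool(increments=[[0.3,0,0.03,-0.2,0],[0.3,0,0,-0.2,0],[0.3,0,0,-0.1,0],[0.3,0,0,0,0]])

```text
time: 37.8
position: [553.2, 180.9, 115.2]
orientation: [-0.0, 0.218, 0.976, -0.0]
ft_force: [0.9, 0.5, 0.4]
opening: 47.4
```

Emit:
servo_tool(increments=[[0.8,0,0,0,0],[0.8,0,0,0,0],[0.8,0,0,0.3,0],[0.8,0,0,0.5,0],[0.0,0,0,0.2,0],[0.0,0,0,0,0],[0.0,0,0,0,0],[0.0,0,0,0,0]])

```text
time: 38.6
position: [552.5, 180.8, 164.4]
orientation: [-0.001, 0.218, 0.976, -0.0]
ft_force: [-0.2, -0.7, 0.5]
opening: 10.2
```

```bash
python3 -c "
from h import *
mouth()"
```

```text
[552.5 180.8 164.4] 2.4346383390931003
lid 170 [[530.4 156.8 144.1]
 [553.1 177.4 146.5]
 [574.5 205.  149.6]]
tilt [3.50000e-02 1.30000e-02 1.46587e+02]
```

Seated. Press, then go to the last one at (510, -431.5).

Emit:
servo_tool(increments=[[0,0,-0.01,-0.5,0],[0,0,0,-0.3,0],[0,0,0,-0.1,0],[0,0,0,-0.1,0],[0,0,0,-0.1,0],[0,0,0,-0.1,0],[0,0,0,-0.1,0]])

```text
time: 39.35
position: [553.4, 180.4, 100.6]
orientation: [0.0, 0.218, 0.976, 0.0]
ft_force: [-1.5, -0.9, 4.3]
opening: -0.2
```

Emit:
servo_tool(increments=[[0,0,0,-0.1,0],[0,0,0,-0.1,0],[0,0,0,-0.1,0],[0,0,0,-0.06,0],[0,0,0,0,0]])

```text
time: 39.85
position: [552.9, 180.4, 81.9]
orientation: [-0.001, 0.218, 0.976, -0.0]
ft_force: [-0.7, -0.4, 2.7]
opening: 0.1
```

Emit:
servo_tool(increments=[[0,0,0,0.6,0],[0,0,0,0.9,0],[0.8,0,-0.2,0.5,0],[0.8,-0.06,-0.8,0,0],[0.8,-0.06,-0.8,0,0],[0.8,-0.06,-0.8,0,0],[0.8,-0.06,-0.8,0,0],[0.8,-0.06,-0.8,0,0]])

```text
time: 40.65
position: [538.8, -31.2, 182.6]
orientation: [0.001, 0.218, 0.976, 0.0]
ft_force: [0.2, 0.2, 1.2]
opening: 68.5
```

Emit:
servo_tool(increments=[[0.8,-0.06,-0.8,0,0],[0.8,-0.06,-0.8,0,0],[0.8,-0.06,-0.8,0,0],[0.8,-0.06,-0.8,0,0],[0.8,-0.06,-0.8,0,0],[0.8,-0.06,-0.8,0,0],[0.8,0,0,0,0],[0.8,0,0,0,0]])

```text
time: 41.45
position: [520.3, -270.6, 182.2]
orientation: [0.0, 0.219, 0.976, 0.0]
ft_force: [0.1, 0.4, 0.4]
opening: 68.0
```

```bash
python3 - <<'E'
from h import *
p=get_image('top');well(p);print(caps(p)); q=get_image('side');sidecaps(q); print(r.read_state()['position'])
E
```

```text
well z 0 nan
[[802.  677.8 -57.5  14.  677.8 -57.5 257.6 155. ]]
side 514 [366. 364.] [ 510.9 -434.7]
[ 520.20022107 -268.60263949  182.20834625]
  return np.nanmean(a, axis, out=out, keepdims=keepdims)
```

Emit:
servo_tool(increments=[[0.8,-0.05,-0.7,0,0],[0.8,-0.05,-0.8,-0.3,0],[0.8,-0.05,-0.8,-0.6,0],[0.8,-0.05,-0.8,-0.7,0],[0.8,0,-0.1,-0.7,0],[0.8,0,0,-0.5,0],[0.8,0,0,0,0],[0.8,0,0,0,0]])

```text
time: 42.35
position: [511.1, -425.7, 44.7]
orientation: [-0.0, 0.217, 0.976, 0.0]
ft_force: [0.0, -0.7, 0.5]
opening: 68.2
```

```bash
python3 - <<'E'
from h import *
p=get_image('top');well(p)
q=get_image('side');sidecaps(q); print(r.read_state()['position'])
E
```

```text
well z 175 [118.5 120.8 123.5]
side 256 [363. 364.] [ 505.6 -431.9]
[ 512.02750412 -427.16213542   46.67522185]
```

Emit:
servo_tool(increments=[[0.8,-0.04,-0.08,-0.4,0],[0.8,0,0,-0.4,0],[0.8,0,0,-0.3,0],[0.8,0,0,-0.2,0],[0.8,0,0,0,0],[0.8,0,0,0,0]])

```text
time: 43.05
position: [508.9, -431.3, -19.8]
orientation: [0.0, 0.218, 0.976, -0.0]
ft_force: [-0.2, 1.3, 1.0]
opening: 68.2
```

Emit:
servo_tool(increments=[[0.4,0,0,0,0],[0.3,0,0,0,0],[0.3,0,0,0,0],[0.3,0,0,0,0],[0.3,0,0,0,0]])

```text
time: 43.55
position: [509.3, -432.0, -18.8]
orientation: [0.001, 0.218, 0.976, -0.001]
ft_force: [-0.6, 0.3, 5.4]
opening: 47.7
```

Emit:
servo_tool(increments=[[0.3,0,0,0.3,0],[0.3,0,0,0.6,0],[0.3,0,0,0.8,0],[0.3,0,0,0.8,0],[0.3,0,0,0.8,0],[0.3,0.03,0.5,0.38,0],[0.3,0.05,0.8,0,0],[0.3,0.05,0.8,0,0]])

```text
time: 44.35
position: [515.1, -325.8, 165.6]
orientation: [0.001, 0.218, 0.976, -0.001]
ft_force: [0.9, 0.3, -1.0]
opening: 47.7
```

Emit:
servo_tool(increments=[[0.3,0.05,0.8,0,0],[0.3,0.05,0.8,0,0],[0.3,0.05,0.8,0,0],[0.3,0.05,0.8,0,0],[0.3,0.05,0.8,0,0],[0.3,0.05,0.8,0,0],[0.3,0.05,0.8,0,0],[0.3,0.05,0.8,0,0]])

```text
time: 45.15
position: [534.7, -4.5, 164.4]
orientation: [0.0, 0.218, 0.976, -0.0]
ft_force: [-0.2, 0.7, 0.0]
opening: 47.5
```

Emit:
servo_tool(increments=[[0.3,0.15,0.8,0,0],[0.3,0.1,0.8,0,0],[0.3,0.1,0.6,0,0],[0.3,0,0,0,0],[0.3,0,0,0,0]])

```text
time: 45.65
position: [552.1, 104.3, 164.1]
orientation: [0.0, 0.217, 0.976, -0.0]
ft_force: [0.0, -0.5, -1.0]
opening: 47.7
```

Emit:
servo_tool(increments=[[0.3,0,0.6,0,0],[0.3,0,0.6,0,0],[0.3,0,0.3,-0.1,0],[0.3,0,0,-0.3,0],[0.3,0,0,0,0],[0.3,0,0,0,0]])

```text
time: 46.25
position: [552.2, 177.7, 143.3]
orientation: [-0.001, 0.218, 0.976, -0.0]
ft_force: [-0.0, 0.0, -1.3]
opening: 47.9
```

Emit:
servo_tool(increments=[[0.3,0.02,0.04,-0.2,0],[0.3,0,0,-0.2,0],[0.3,0,0,-0.18,0],[0.3,0,0,0,0]])

```text
time: 46.65
position: [552.9, 180.9, 115.2]
orientation: [-0.001, 0.218, 0.976, -0.0]
ft_force: [-4.2, -0.3, 8.9]
opening: 47.9
```

Emit:
servo_tool(increments=[[0.8,0,0,0,0],[0.8,0,0,0,0],[0.8,0,0,0.3,0],[0.8,0,0,0.5,0],[0.0,0,0,0.2,0],[0.0,0,0,0,0],[0.0,0,0,0,0],[0.0,0,0,0,0]])

```text
time: 47.45
position: [552.6, 180.7, 163.5]
orientation: [-0.001, 0.218, 0.976, -0.0]
ft_force: [-0.2, -0.1, -0.0]
opening: 10.0
```

```bash
python3 -c "
from h import *
mouth()"
```

```text
[552.6 180.7 163.5] 2.503947409034238
lid 147 [[537.9 156.  144.1]
 [556.  176.9 147.6]
 [573.7 202.5 152.8]]
tilt [ 1.66000e-01 -1.60000e-02  1.47677e+02]
```

```bash
python3 - <<'E'
from h import *
p=get_image('side'); C=cloud(p)
im=p['image'][95:165,195:295]; cv2.imwrite('pics/s9.png',cv2.resize(im,None,fx=7,fy=7,interpolation=2)[...,::-1])
for v in range(118,142,2): print(v,' '.join(f"{C[v,u,0]:.0f},{C[v,u,1]:.0f},{C[v,u,2]:.0f}" for u in range(224,262,4)))
E
```

```text
118 616,459,2 629,455,-0 568,262,139 543,171,203 552,167,202 595,243,140 604,236,141 615,234,138 623,226,141 632,220,141
120 545,263,140 554,257,140 563,252,140 542,170,198 551,166,197 591,234,141 599,226,143 611,226,138 619,218,140 628,212,141
122 541,254,141 551,250,139 559,241,142 544,177,187 553,171,187 585,223,143 597,222,139 607,218,138 616,212,139 nan,nan,nan
124 537,246,140 546,240,141 556,236,140 564,228,141 573,221,142 584,220,139 nan,nan,nan 600,203,144 611,203,139 621,198,139
126 533,238,140 542,230,142 551,225,142 562,223,139 570,216,140 580,211,140 nan,nan,nan 597,197,142 608,196,138 616,189,140
128 529,227,143 538,223,141 547,216,142 557,212,141 562,197,149 568,186,153 585,198,140 594,192,140 nan,nan,nan 612,181,140
130 526,220,141 536,217,139 544,209,141 550,198,146 558,189,149 566,181,151 581,191,139 590,185,139 597,175,143 608,173,140
132 523,214,140 532,209,139 541,204,140 546,189,147 554,180,150 563,176,149 572,170,150 586,177,139 595,171,140 604,165,140
134 520,209,137 527,198,142 536,193,142 545,187,143 551,176,147 558,166,151 568,162,150 583,170,139 590,162,141 599,157,141
136 515,196,142 524,192,141 533,185,142 540,177,144 548,168,147 555,160,150 567,162,144 578,161,140 587,156,140 594,147,143
138 511,187,143 521,185,141 530,180,140 537,170,144 545,164,145 554,158,145 567,162,137 574,153,140 584,150,139 592,143,141
140 508,180,143 518,180,138 528,176,137 534,165,142 542,158,144 552,155,141 561,150,141 570,145,141 580,142,140 588,135,141
```

View pics/s9.png

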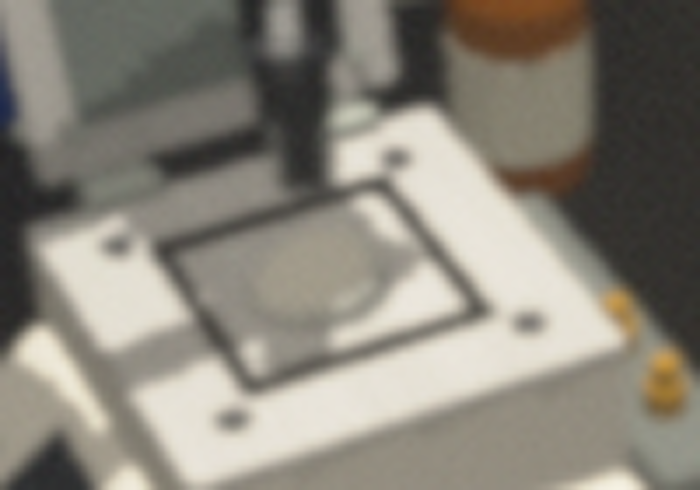

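The last capsule sits tilted, with its +x side about 7 mm high. I'll nudge the high side down, then press centrally.

Emit:
servo_tool(increments=[[0,0.16,0,-0.4,0],[0,0,0,-0.3,0],[0,0,0,-0.1,0],[0,0,0,0,0]])

```text
time: 47.95
position: [560.8, 180.8, 123.7]
orientation: [-0.001, 0.218, 0.976, -0.0]
ft_force: [0.1, -0.5, -0.1]
opening: -0.1
```

Emit:
servo_tool(increments=[[0,0,0,-0.08,0],[0,0,0,0,0]])

```text
time: 48.15
position: [561.4, 180.9, 120.8]
orientation: [0.0, 0.218, 0.976, -0.0]
ft_force: [0.4, -0.3, 0.0]
opening: -0.2
```

Emit:
servo_tool(increments=[[0,0,0,-0.08,0],[0,0,0,0,0]])

```text
time: 48.35
position: [561.8, 181.0, 116.9]
orientation: [0.001, 0.218, 0.976, 0.0]
ft_force: [0.5, 0.5, 0.7]
opening: -0.4
```

```bash
python3 -c "
from h import *
mouth()"
```

```text
[561.9 181.  117. ] 0.3179345942553205
lid 33 [[549.  167.6 145.2]
 [557.3 172.2 152.2]
 [568.3 183.1 157.9]]
tilt [-1.0200e-01 -3.2400e-01  1.5164e+02]
```

Emit:
servo_tool(increments=[[0,0,0,-0.06,0],[0,0,0,0,0]])

```text
time: 48.6
position: [561.8, 181.0, 113.7]
orientation: [0.0, 0.218, 0.976, 0.0]
ft_force: [0.3, -0.3, 1.9]
opening: -0.1
```

Emit:
servo_tool(increments=[[0,0,0,-0.06,0],[0,0,0,0,0]])

```text
time: 48.8
position: [561.7, 180.9, 110.5]
orientation: [0.0, 0.218, 0.976, 0.0]
ft_force: [0.9, 0.7, 1.1]
opening: -0.2
```

Emit:
servo_tool(increments=[[0,0,0,-0.06,0],[0,0,0,0,0]])

```text
time: 49.0
position: [561.5, 180.9, 107.3]
orientation: [-0.0, 0.218, 0.976, 0.0]
ft_force: [2.0, -0.3, 1.8]
opening: -0.2
```

Emit:
servo_tool(increments=[[0,0,0,0.6,0],[0,-0.18,0,0.4,0],[0,0,0,0,0],[0,0,0,0,0]])

```text
time: 49.4
position: [551.7, 180.8, 157.2]
orientation: [-0.001, 0.218, 0.976, -0.0]
ft_force: [0.7, -1.1, -0.1]
opening: 0.1
```

```bash
python3 -c "
from h import *
mouth()"
```

```text
[551.5 180.8 156.6] 0.13500072543123648
lid 71 [[530.2 158.5 144. ]
 [551.1 180.7 144.8]
 [570.3 199.8 146.8]]
tilt [ 3.00000e-03 -1.00000e-03  1.44933e+02]
```

Level now. Press centrally.

Emit:
servo_tool(increments=[[0,0.03,-0.01,-0.4,0],[0,0,0,-0.3,0],[0,0,0,-0.1,0],[0,0,0,-0.1,0],[0,0,0,-0.1,0],[0,0,0,0,0]])

```text
time: 50.05
position: [553.3, 180.3, 107.0]
orientation: [-0.001, 0.218, 0.976, -0.0]
ft_force: [-0.9, -0.5, 1.8]
opening: -0.1
```

Emit:
servo_tool(increments=[[0,0,0,-0.1,0],[0,0,0,-0.1,0],[0,0,0,-0.1,0],[0,0,0,-0.1,0],[0,0,0,-0.08,0],[0,0,0,0,0]])

```text
time: 50.65
position: [555.3, 180.7, 92.4]
orientation: [0.002, 0.217, 0.976, 0.001]
ft_force: [-13.8, -3.5, 53.3]
opening: -0.2
```

Emit:
servo_tool(increments=[[0,0,0,0.6,0],[0,0,0,0.9,0],[0,0,-0.2,0.5,0],[0,-0.1,-0.8,0,0],[0,-0.1,-0.8,0,0],[0,-0.1,-0.8,0,0],[0,-0.1,-0.8,0,0],[0,0,0,0,0]])

```text
time: 51.45
position: [534.1, 6.1, 183.2]
orientation: [0.0, 0.22, 0.975, -0.001]
ft_force: [0.2, 0.9, 0.3]
opening: -0.2
```

```bash
python3 - <<'E'
from h import *
p=get_image('top');well(p);c=caps(p);print(c); q=get_image('side');well(q);sidecaps(q); print(r.read_state()['position'])
C=cloud(q); m=(np.hypot(C[...,0]-552.8,C[...,1]-180.2)<24)&(C[...,2]>114)&(C[...,2]<136);Q=C[m]
C=cloud(p); m=(np.hypot(C[...,0]-552.8,C[...,1]-180.2)<22);Q=C[m]
A=np.c_[Q[:,:2]-Q[:,:2].mean(0),np.ones(len(Q))]; print('tilt',np.linalg.lstsq(A,Q[:,2],rcond=None)[0].round(3),p['image'][m].mean(0))
E
```

```text
well z 0 nan
[[565.  677.7 -63.3  13.7 677.9 -66.3 260.7 155. ]]
well z 39 [120.5 122.1 123.1]
[534.12495601   9.62193589 183.25017908]
tilt [0. 0. 0.] [nan nan nan]
  return np.nanmean(a, axis, out=out, keepdims=keepdims)
<stdin>:5: RuntimeWarning: Mean of empty slice.
  ret = um.true_divide(
```

All five are in: the last press met the follower stop as expected, and the lid reads 122. Next I'll measure the cover angle and look for obstacles behind it.

```bash
python3 - <<'E'
from h import *
t=get_image('top');s=get_image('side'); print(r.read_state()['position'])
yaw=-.0444; ux=np.array([np.cos(yaw),np.sin(yaw)]);uy=np.array([-ux[1],ux[0]])
for n,p in(('top',t),('side',s)):
    C=cloud(p).reshape(-1,3); C=C[~np.isnan(C[:,0])]; d=C[:,:2]-[552.8,180.2]; a=d@ux;b=d@uy
    m=(abs(a)<73)&(b>80)&(b<180)&(C[:,2]>165)&(C[:,2]<310)
    if m.sum()>50:
        k=np.polyfit(C[m,2]-143,b[m]-85,1); print(n,m.sum(),'zmax',np.percentile(C[m,2],99),'theta',np.pi/2+np.arctan(k[0]),k)
    print(n,'obst');
    for y0 in range(100,320,20):
        row=[]
        for x0 in range(-120,160,20):
            w=(a>=x0)&(a<x0+20)&(b>=y0)&(b<y0+20); row.append(int(np.percentile(C[w,2],95)) if w.sum()>3 else -1)
        print(y0,row)
E
```

```text
[534.07804603  11.16036336 183.33451699]
top 4945 zmax 294.2159976693469 theta 1.9236920601787744 [ 0.36831355 -2.80021813]
top obst
100 [-1, -1, 240, 246, 245, 246, 246, 245, 245, 239, -1, -1, 2, 2]
120 [-1, 3, 292, 293, 293, 293, 293, 293, 292, 293, -1, 2, 2, 2]
140 [2, 3, 280, 291, 292, 292, 292, 291, 292, 291, -1, 1, 1, 4]
160 [3, 3, 1, 4, -1, -1, -1, -1, -1, -1, -1, -1, 3, 2]
180 [3, 1, 2, 2, -1, -1, -1, -1, -1, -1, -1, -1, 2, 116]
200 [1, 1, 1, 2, -1, -1, -1, -1, -1, -1, -1, -1, -1, 129]
220 [2, 2, 2, 2, -1, -1, -1, -1, -1, -1, -1, -1, -1, 126]
240 [2, 2, 1, 1, 2, -1, -1, -1, -1, -1, -1, -1, -1, 0]
260 [2, 2, 2, 2, 0, -1, -1, -1, -1, -1, -1, -1, -1, -1]
280 [2, 2, 2, 2, 1, 1, 3, 3, 3, 3, 3, 2, 1, 3]
300 [3, 2, 2, 1, 1, 2, 3, 2, 2, 2, 3, 2, 2, 2]
side 2625 zmax 294.15800584477273 theta 1.9036330590323822 [ 0.34569751 -1.84401479]
side obst
100 [-1, -1, 245, 249, 250, 248, 250, 250, 250, -1, -1, -1, -1, -1]
120 [-1, -1, 290, 292, 294, 293, 293, 292, 292, 294, -1, -1, -1, -1]
140 [-1, -1, 288, -1, -1, -1, -1, 293, -1, -1, -1, -1, -1, -1]
160 [2, -1, -1, -1, -1, -1, -1, -1, -1, -1, -1, -1, -1, -1]
180 [2, 2, -1, -1, -1, -1, -1, -1, -1, -1, -1, -1, -1, -1]
200 [4, 2, 1, 0, -1, -1, -1, -1, -1, -1, -1, -1, -1, -1]
220 [3, 2, 2, 1, -1, -1, -1, -1, -1, -1, -1, -1, -1, -1]
240 [3, 2, 3, 1, -1, -1, -1, -1, -1, -1, -1, -1, -1, -1]
260 [2, 1, 1, 1, -1, -1, -1, -1, 2, -1, -1, -1, -1, -1]
280 [2, 2, 3, 2, 4, 3, -1, 2, 1, 1, 2, -1, -1, -1]
300 [3, 2, 3, 1, 2, -1, -1, -1, 0, 0, 0, -1, -1, -1]
```

Cover at about 1.9 rad, with free edge at z 294, and the space behind it is clear. I'll go over it and come down behind.

Emit:
servo_tool(increments=[[0,0,0,0.8,0],[0,0,0,0.8,0],[0,0,0.3,0.9,0.5],[0,0.05,0.8,0,0.5],[0,0.06,0.8,0,0.5],[0,0.06,0.8,0,0.5],[0,0.06,0.8,0,0.5],[0,0.06,0.8,0,0.5]])

```text
time: 52.45
position: [547.7, 228.9, 308.5]
orientation: [0.0, 0.037, 0.999, 0.0]
ft_force: [0.8, -0.5, -0.3]
opening: 0.1
```

Emit:
servo_tool(increments=[[0,0.06,0.8,0,0.25],[0,0.06,0.8,0,0],[0,0.06,0.8,0,0],[0,0.06,0.4,0,0],[0,0,0,0,0],[0,0,0,0,0]])

```text
time: 53.05
position: [559.3, 366.5, 308.0]
orientation: [-0.001, 0.023, 1.0, -0.001]
ft_force: [-0.5, 0.2, -0.5]
opening: 0.5
```

Emit:
servo_tool(increments=[[0,0,0,-0.5,0],[0,0,0,-0.5,0],[0,0,0,-0.3,0],[0,0,-0.2,0,0],[0,0,-0.2,0,0],[0,0,-0.2,0,0],[0,0,0,0,0]])

```text
time: 53.75
position: [561.4, 334.1, 245.6]
orientation: [0.001, 0.025, 1.0, 0.001]
ft_force: [-0.0, -0.9, -0.2]
opening: -0.4
```

Emit:
servo_tool(increments=[[0,0,-0.2,0,0],[0,0,-0.2,0,0],[0,0,-0.2,0,0],[0,0,-0.2,0,0],[0,0,0,0,0]])

```text
time: 54.25
position: [560.7, 293.6, 243.9]
orientation: [0.0, 0.025, 1.0, -0.001]
ft_force: [-0.1, 0.2, 0.0]
opening: 0.0
```

```bash
cat >> h.py <<'E'
def cover(p):
    yaw=-.0444; ux=np.array([np.cos(yaw),np.sin(yaw)]);uy=np.array([-ux[1],ux[0]])
    C=cloud(p).reshape(-1,3); C=C[~np.isnan(C[:,0])]; d=C[:,:2]-[552.8,180.2]; a=d@ux;b=d@uy
    rr=np.hypot(b-85,C[:,2]-143); m=(abs(a)<73)&(abs(a)>30)&(rr>60)&(rr<165)&(C[:,2]>147)
    th=np.arctan2(C[m,2]-143,85-b[m]); print('cover',m.sum(),np.percentile(th,[10,25,50,75,90]).round(3))
E
python3 - <<'E'
from h import *
for n in('top','side'): cover(get_image(n))
E
```

```text
cover 1776 [1.594 1.602 1.616 1.634 1.745]
cover 1211 [1.581 1.595 1.609 1.621 1.634]
```

Cover is at 1.6 rad, moving as predicted. I'll continue along the arc.

Emit:
servo_tool(increments=[[0,-0.03,-0.26,-0.02,0],[0,-0.03,-0.26,-0.03,0],[0,-0.02,-0.26,-0.04,0],[0,0,-0.22,-0.07,0],[0,0,-0.22,-0.08,0],[0,0,-0.22,-0.1,0],[0,0,0,0,0]])

```text
time: 55.05
position: [555.1, 220.8, 224.9]
orientation: [-0.002, 0.025, 1.0, -0.001]
ft_force: [-0.3, 0.8, -0.2]
opening: -0.3
```

```bash
python3 - <<'E'
from h import *
for n in('top','side'): cover(get_image(n))
print(r.read_state()['position'])
E
```

```text
cover 914 [1.055 1.082 1.106 1.167 1.204]
cover 808 [1.019 1.027 1.038 1.055 1.155]
[555.87708043 222.40984007 225.70775373]
```

Emit:
servo_tool(increments=[[0,-0.02,-0.2,-0.12,0],[0,-0.02,-0.2,-0.14,0],[0,0,-0.2,-0.16,0],[0,0,-0.15,-0.19,0],[0,0,-0.14,-0.2,0],[0,0,-0.13,-0.21,0],[0,0,0,0,0]])

```text
time: 55.85
position: [552.6, 171.1, 173.2]
orientation: [-0.003, 0.025, 1.0, -0.001]
ft_force: [0.1, -0.1, 0.8]
opening: -0.0
```

```bash
python3 - <<'E'
from h import *
for n in('top','side'): cover(get_image(n))
print(r.read_state()['position'])
E
```

```text
cover 1685 [0.393 0.405 0.421 0.449 0.501]
cover 574 [0.365 0.39  0.413 0.462 0.5  ]
[554.04940925 172.16431545 174.91282308]
```

Emit:
servo_tool(increments=[[0,-0.02,-0.08,-0.2,0],[0,0,-0.08,-0.2,0],[0,0,-0.06,-0.2,0],[0,0,-0.06,-0.2,0],[0,0,0,-0.1,0],[0,0,0,0,0]])

```text
time: 56.55
position: [552.7, 158.2, 129.4]
orientation: [-0.001, 0.025, 1.0, -0.0]
ft_force: [1.0, 0.0, 0.0]
opening: -0.1
```

Emit:
servo_tool(increments=[[0,0,0,-0.04,0],[0,0,0,0,0]])

```text
time: 56.75
position: [553.7, 158.5, 128.7]
orientation: [0.0, 0.024, 1.0, 0.0]
ft_force: [-0.4, 0.7, 0.4]
opening: 0.3
```

Emit:
servo_tool(increments=[[0,0,0,-0.06,0],[0,0,0,0,0]])

```text
time: 56.95
position: [554.0, 158.6, 128.3]
orientation: [0.001, 0.024, 1.0, 0.0]
ft_force: [-3.3, -0.7, 12.0]
opening: -0.5
```

Emit:
servo_tool(increments=[[0,0,0,-0.06,0],[0,0,0,0,0]])

```text
time: 57.15
position: [554.1, 158.6, 128.2]
orientation: [0.002, 0.024, 1.0, -0.0]
ft_force: [-8.7, -1.8, 27.9]
opening: 0.1
```

Cover shut: 28 N contact at TCP z 128.2. Stepping back to look at the wings.

Emit:
servo_tool(increments=[[0,0,0,0.6,0],[0,0,0,0.8,0],[0.3,-0.3,-0.6,0.3,0],[0.3,-0.5,-0.8,0,0],[0.3,-0.5,-0.8,0,0],[0.3,-0.5,-0.8,0,0],[0.3,-0.5,-0.8,0,0],[0.3,0,-0.8,0,0]])

```text
time: 57.95
position: [434.5, -71.6, 207.8]
orientation: [-0.001, 0.024, 1.0, 0.001]
ft_force: [0.3, -0.6, -0.3]
opening: 25.6
```

```bash
cat >> h.py <<'E'
S=dict(a=(497.4,240.7),b=(492.3,124.8),c=(608.2,119.7),d=(613.3,235.6))
def wings(p,lo=160,hi=185):
    C=cloud(p); out={}
    for k,(x,y) in S.items():
        m=(np.hypot(C[...,0]-x,C[...,1]-y)<26)&(C[...,2]>lo)&(C[...,2]<hi)
        q=C[m]
        if len(q)<12: print(k,'few',len(q)); continue
        e=cv2.minAreaRect(q[:,:2].astype(np.float32)); cc=q[:,:2]-q[:,:2].mean(0)
        w,V=np.linalg.eigh(cc.T@cc); v=V[:,1]; ang=np.arctan2(v[1],v[0]); ang=(ang+np.pi/2)%np.pi-np.pi/2
        mid=[(q[:,i].min()+q[:,i].max())/2 for i in(0,1)]
        print(k,len(q),'mean',q.mean(0).round(1),'rect',np.round(e[0],1),np.round(e[1]),'q=',round(-0.0444-ang,2))
E
python3 - <<'E'
from h import *
p=get_image('top'); print(r.read_state()['position']); wings(p)
cover(p)
C=cloud(p);d=C[...,:2]-[552.8,180.2];m=(abs(d[...,0])<45)&(abs(d[...,1])<45);print('cover z',np.nanmedian(C[m][:,2]))
cv2.imwrite('pics/cv.png',cv2.resize(p['image'][130:260,70:230],None,fx=4.5,fy=4.5,interpolation=2)[...,::-1])
E
```

```text
[438.4362579  -78.37983069 208.46080846]
a 110 mean [496.  240.  167.4] rect [496.3 241.1] [34. 15.] q= -0.0
b 105 mean [491.  123.6 167.7] rect [491.6 124.2] [15. 34.] q= 0.0
c 98 mean [608.4 118.8 167.9] rect [608.  118.9] [30. 15.] q= 0.12
d 109 mean [613.1 235.4 167.6] rect [613.7 236.8] [15. 33.] q= 0.31
cover 2192 [0.045 0.056 0.072 0.097 0.137]
cover z 150.91032180459206
```

View pics/cv.png

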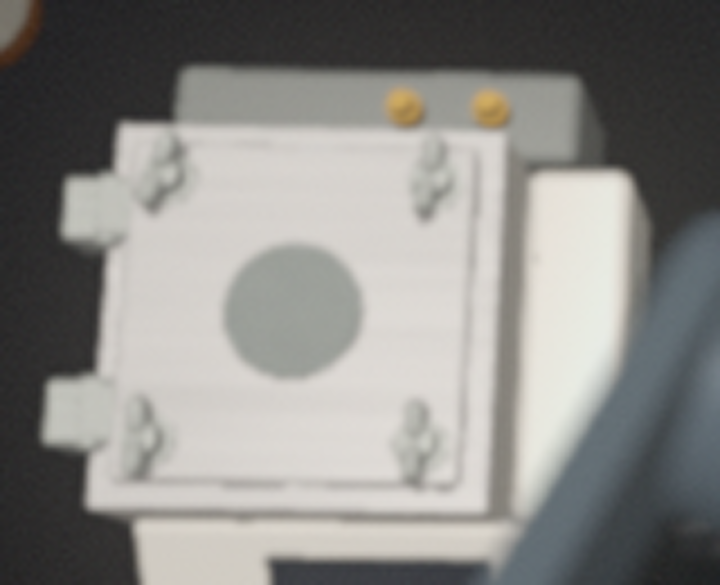

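The wings agree with the picture: a≈0, b≈0, c≈0.1, d≈0.3. Starting with screw a.

Emit:
servo_tool(increments=[[0.25,0.1,0.6,0,0],[0.25,0.15,0.8,0,0],[0.25,0.15,0.8,0,0],[0.25,0.15,0.8,0,0],[0.25,0.15,0.8,0,0],[0.25,0.15,0.8,0,0],[0.25,0.15,0.8,0,0],[0.25,0.15,0.8,0,0]])

```text
time: 58.8
position: [496.3, 240.6, 208.1]
orientation: [0.001, 0.024, 1.0, 0.0]
ft_force: [0.2, -0.6, 0.4]
opening: 21.1
```

Emit:
servo_tool(increments=[[0.25,0,0.1,0,0],[0.25,0,0,0,0],[0.25,0,0,0,0]])

```text
time: 59.1
position: [495.5, 242.8, 207.6]
orientation: [-0.0, 0.024, 1.0, -0.0]
ft_force: [0.2, -0.0, -0.2]
opening: 21.5
```

Emit:
servo_tool(increments=[[0.25,0.03,-0.04,-0.5,0],[0.25,0,0,-0.5,0],[0.25,0,0,-0.3,0],[0.25,0,0,-0.08,0],[0.25,0,0,0,0],[0.25,0,0,0,0]])

```text
time: 59.7
position: [498.3, 240.9, 139.5]
orientation: [0.001, 0.025, 1.0, 0.0]
ft_force: [0.2, -0.0, 0.1]
opening: 21.5
```

Emit:
servo_tool(increments=[[0.25,-0.02,0,-0.02,0],[0,0,0,0,0],[0,0,0,0,0],[0,0,0,0,0],[0,0,0,0,0]])

```text
time: 60.2
position: [497.0, 240.4, 138.8]
orientation: [0.001, 0.024, 1.0, -0.001]
ft_force: [-0.1, -5.9, 6.0]
opening: 11.0
```

Emit:
servo_tool(increments=[[0,0,0,0,-0.7],[0,0,0,0,-0.8],[0,0,0,0,-0.8],[0,0,0,0,-0.8],[0,0,0,0,-0.8],[0,0,0,0,-0.8],[0,0,0,0,-0.8],[0,0,0,0,0]])

```text
time: 61.0
position: [497.2, 240.8, 138.8]
orientation: [0.001, 0.347, 0.938, -0.0]
ft_force: [-0.8, -4.0, 4.9]
opening: 10.7
```

Emit:
servo_tool(increments=[[0,0,0,0,-0.9],[0,0,0,0,-0.9],[0,0,0,0,-0.9],[0,0,0,0,-0.9],[0,0,0,0,-0.9],[0,0,0,0,-0.9],[0,0,0,0,-0.9],[0,0,0,0,-0.7]])

```text
time: 61.8
position: [497.7, 241.0, 138.8]
orientation: [0.001, 0.7, 0.714, 0.001]
ft_force: [1.4, -3.4, 4.9]
opening: 10.6
```

Emit:
servo_tool(increments=[[0,0,0,0,0],[0.25,0,0,0,0],[0.25,0,0,0,0],[0.25,0,0,0.6,0],[0.25,0,0,0.8,0]])

```text
time: 62.3
position: [494.2, 241.4, 205.9]
orientation: [-0.002, 0.699, 0.715, -0.003]
ft_force: [0.3, 0.2, -0.0]
opening: 21.3
```

Emit:
servo_tool(increments=[[0.25,0.28,-0.3,0,0.9],[0.25,0.28,-0.3,0,1],[0.25,0.28,-0.3,0,1],[0.25,0.28,-0.3,0,1],[0.25,0.28,-0.3,0,1],[0.25,0.28,-0.3,0,1],[0.25,0.28,-0.3,0,1],[0.25,0.28,-0.3,0,1]])

```text
time: 63.1
position: [608.5, 121.5, 207.0]
orientation: [-0.001, 0.293, 0.956, 0.0]
ft_force: [0.2, 1.1, -0.5]
opening: 21.3
```

Emit:
servo_tool(increments=[[0.25,0,0,0,1],[0.25,0,0,0,1],[0.25,0,0,0,0.9],[0.25,0,0,0,0.8],[0.25,0,0,0,0],[0.25,0,0,0,0]])

```text
time: 63.7
position: [608.1, 121.8, 207.2]
orientation: [-0.0, 0.079, 0.997, 0.0]
ft_force: [0.2, -0.1, 0.5]
opening: 21.3
```

```bash
python3 - <<'E'
from h import *
for n in('top','side'): p=get_image(n); print(n); wings(p)
s=r.read_state();print(s['position'],s['orientation'])
E
```

```text
top
a few 0
b 105 mean [490.9 123.7 167.9] rect [491.6 124.3] [14. 34.] q= 0.0
c 78 mean [605.3 119.1 167.4] rect [605.3 119.1] [25. 14.] q= 0.18
d few 0
side
a 47 mean [496.7 236.7 167.9] rect [498.6 239.9] [35. 15.] q= 1.48
b 64 mean [492.  121.6 167.4] rect [492.5 120.8] [30. 11.] q= -0.04
c 68 mean [606.9 117.3 166.7] rect [607.2 118.5] [15. 34.] q= 0.11
d 57 mean [612.  233.4 166.9] rect [612.8 234.4] [14. 29.] q= 0.22
[608.30492733 121.66497708 207.44104097] [-2.26751653e-04  7.88175801e-02  9.96889019e-01  1.44833187e-04]
```

Screw a reads about 1.48. Now screw c.

Emit:
servo_tool(increments=[[0.25,0,-0.04,-0.5,0],[0.25,0,0,-0.5,0],[0.25,0,0,-0.3,0],[0.25,0,0,-0.08,0],[0.25,0,0,0,0],[0.25,0,0,0,0]])

```text
time: 64.4
position: [609.3, 119.5, 139.5]
orientation: [0.001, 0.078, 0.997, 0.0]
ft_force: [-0.0, 0.2, -0.6]
opening: 21.3
```

Emit:
servo_tool(increments=[[0.25,-0.02,0,-0.02,0],[0,0,0,0,0],[0,0,0,0,0],[0,0,0,0,0],[0,0,0,0,0]])

```text
time: 64.9
position: [608.1, 119.6, 138.8]
orientation: [0.001, 0.078, 0.997, 0.0]
ft_force: [-1.6, 1.8, 5.7]
opening: 10.3
```

Emit:
servo_tool(increments=[[0,0,0,0,-0.7],[0,0,0,0,-0.8],[0,0,0,0,-0.8],[0,0,0,0,-0.8],[0,0,0,0,-0.8],[0,0,0,0,-0.8],[0,0,0,0,-0.8],[0,0,0,0,0]])

```text
time: 65.7
position: [608.3, 120.0, 138.8]
orientation: [0.001, 0.398, 0.917, 0.001]
ft_force: [-1.1, 1.9, 5.7]
opening: 10.7
```

Emit:
servo_tool(increments=[[0,0,0,0,-0.9],[0,0,0,0,-0.9],[0,0,0,0,-0.9],[0,0,0,0,-0.9],[0,0,0,0,-0.9],[0,0,0,0,-0.8],[0,0,0,0,-0.7],[0,0,0,0,0]])

```text
time: 66.5
position: [608.8, 120.3, 138.8]
orientation: [0.001, 0.695, 0.719, 0.002]
ft_force: [0.2, 3.0, 4.8]
opening: 10.7
```

Emit:
servo_tool(increments=[[0.25,0,0,0,0],[0.25,0,0,0,0],[0.25,0,0,0.6,0],[0.25,0,0,0.8,0.9],[0.25,-0.4,0,0,1],[0.25,-0.5,0,0,1],[0.25,-0.5,0,0,1],[0.25,-0.5,0,0,1]])

```text
time: 67.3
position: [510.8, 118.9, 207.1]
orientation: [-0.001, 0.454, 0.891, -0.001]
ft_force: [0.3, 0.1, -0.5]
opening: 21.5
```

Emit:
servo_tool(increments=[[0.25,-0.4,0.05,0,1],[0.25,0,0,0,1],[0.25,0,0,0,1],[0.25,0,0,0,1],[0.25,0,0,0,1],[0.25,0,0,0,1],[0.25,0,0,0,0.9],[0.25,0,0,0,0.6]])

```text
time: 68.1
position: [491.7, 121.4, 207.0]
orientation: [-0.001, 0.022, 1.0, -0.0]
ft_force: [-1.3, 0.5, 0.3]
opening: 21.3
```

Emit:
servo_tool(increments=[[0.25,0,0,0,0],[0.25,0,0,0,0]])

```text
time: 68.3
position: [492.1, 121.6, 207.3]
orientation: [-0.001, 0.025, 1.0, -0.0]
ft_force: [0.9, 0.3, 0.1]
opening: 21.5
```

```bash
python3 - <<'E'
from h import *
for n in('top','side'): p=get_image(n); print(n); wings(p)
s=r.read_state();print(s['position'],s['orientation'])
E
```

```text
top
a 103 mean [496.1 240.3 167.7] rect [496.5 240.7] [32. 15.] q= 1.48
b 56 mean [484.  123.7 167. ] rect [483.7 123.2] [18. 15.] q= 0.23
c 100 mean [608.  118.8 168.1] rect [608.9 118.4] [32. 14.] q= 1.51
d few 0
side
a 48 mean [496.5 236.6 167.8] rect [497.7 237.6] [35. 15.] q= 1.47
b 67 mean [491.7 121.5 167.2] rect [492.1 121. ] [32. 11.] q= -0.03
c 51 mean [605.8 117.5 167.7] rect [606.  118.5] [11. 34.] q= 1.48
d 54 mean [612.6 233.4 167.1] rect [612.6 234.7] [30. 14.] q= 0.22
[492.27152934 121.73963429 207.4388067 ] [-3.21778137e-04  2.48673121e-02  9.99690704e-01 -9.69990205e-05]
```

a and c are at about 1.48–1.5. Now screw b.

Emit:
servo_tool(increments=[[0.25,0,0.06,-0.5,0],[0.25,0,0,-0.5,0],[0.25,0,0,-0.3,0],[0.25,0,0,-0.08,0],[0.25,0,0,0,0],[0.25,0,0,0,0]])

```text
time: 69.0
position: [493.2, 124.9, 139.3]
orientation: [0.001, 0.024, 1.0, 0.0]
ft_force: [1.0, -0.9, 0.3]
opening: 21.6
```

Emit:
servo_tool(increments=[[0.25,-0.02,0,-0.02,0],[0,0,0,0,0],[0,0,0,0,0],[0,0,0,0,0],[0,0,0,0,0]])

```text
time: 69.5
position: [492.0, 124.4, 138.6]
orientation: [0.001, 0.024, 1.0, -0.0]
ft_force: [-0.5, -3.0, 6.0]
opening: 10.4
```

Emit:
servo_tool(increments=[[0,0,0,0,-0.7],[0,0,0,0,-0.8],[0,0,0,0,-0.8],[0,0,0,0,-0.8],[0,0,0,0,-0.8],[0,0,0,0,-0.8],[0,0,0,0,-0.8],[0,0,0,0,0]])

```text
time: 70.3
position: [492.2, 125.0, 138.6]
orientation: [0.001, 0.348, 0.938, 0.0]
ft_force: [0.2, -0.9, 5.0]
opening: 10.9
```

Emit:
servo_tool(increments=[[0,0,0,0,-0.9],[0,0,0,0,-0.9],[0,0,0,0,-0.9],[0,0,0,0,-0.9],[0,0,0,0,-0.9],[0,0,0,0,-0.9],[0,0,0,0,-0.9],[0,0,0,0,-0.7]])

```text
time: 71.1
position: [493.0, 125.3, 138.6]
orientation: [0.001, 0.701, 0.713, 0.002]
ft_force: [0.6, -0.0, 5.6]
opening: 10.9
```

Emit:
servo_tool(increments=[[0,0,0,0,0],[0.25,0,0,0,0],[0.25,0,0,0,0],[0.25,0,0,0.6,0],[0.25,0.2,0.2,0.8,0.9],[0.25,0.3,0.3,0,1],[0.25,0.3,0.3,0,1],[0.25,0.3,0.3,0,1]])

```text
time: 71.9
position: [546.4, 180.4, 207.6]
orientation: [-0.0, 0.512, 0.859, -0.0]
ft_force: [-0.8, -1.0, -0.7]
opening: 21.3
```

Emit:
servo_tool(increments=[[0.25,0.3,0.25,0,1],[0.25,0.3,0.25,0,1],[0.25,0.3,0.25,0,1],[0.25,0.3,0.25,0,1],[0.25,0.1,0.1,0,1],[0.25,0,0,0,0.8],[0.25,0,0,0,0.4],[0.25,0,0,0,0]])

```text
time: 72.7
position: [610.7, 234.9, 206.6]
orientation: [-0.001, 0.167, 0.986, -0.0]
ft_force: [-0.6, -0.5, -0.0]
opening: 21.5
```

```bash
python3 - <<'E'
from h import *
for n in('top','side'): p=get_image(n); print(n); wings(p)
s=r.read_state();print(s['position'],2*np.arctan2(s['orientation'][2],s['orientation'][1])-np.pi/2)
E
```

```text
top
a 106 mean [496.  240.  167.9] rect [496.6 240.7] [33. 15.] q= 1.5
b 102 mean [491.1 124.2 167.6] rect [491.5 123.8] [32. 15.] q= 1.49
c 99 mean [608.2 118.9 167.8] rect [608.5 118.3] [32. 15.] q= 1.5
d 88 mean [610.3 235.8 166.8] rect [612.6 236.4] [16. 31.] q= 0.4
side
a 47 mean [496.6 236.5 168.1] rect [498.  238.1] [32. 15.] q= 1.46
b 47 mean [491.2 120.8 168.4] rect [491.9 121.6] [31. 12.] q= -1.55
c 51 mean [605.8 117.6 167.7] rect [605.3 120.5] [11. 39.] q= 1.5
d 55 mean [612.1 233.1 167.2] rect [612.4 233.8] [16. 30.] q= 0.3
[610.91393159 234.81171775 207.01777663] 1.233367073808481
```

Last, screw d (angle 1.23 suits q≈0.3).

Emit:
servo_tool(increments=[[0.25,0.03,0.02,-0.5,0],[0.25,0,0,-0.5,0],[0.25,0,0,-0.3,0],[0.25,0,0,-0.08,0],[0.25,0,0,0,0],[0.25,0,0,0,0]])

```text
time: 73.4
position: [613.8, 236.1, 139.7]
orientation: [0.001, 0.168, 0.986, 0.0]
ft_force: [-0.1, -1.4, 0.1]
opening: 21.3
```

Emit:
servo_tool(increments=[[0.25,-0.01,-0.01,-0.02,0],[0,0,0,0,0],[0,0,0,0,0],[0,0,0,0,0],[0,0,0,0,0]])

```text
time: 73.9
position: [613.2, 235.5, 139.0]
orientation: [0.001, 0.168, 0.986, 0.0]
ft_force: [0.0, 1.1, 5.8]
opening: 10.9
```

Emit:
servo_tool(increments=[[0,0,0,0,-0.7],[0,0,0,0,-0.8],[0,0,0,0,-0.8],[0,0,0,0,-0.8],[0,0,0,0,-0.8],[0,0,0,0,-0.8],[0,0,0,0,-0.8],[0,0,0,0,0]])

```text
time: 74.7
position: [613.4, 235.8, 139.0]
orientation: [0.001, 0.479, 0.878, 0.001]
ft_force: [0.1, 0.2, 6.5]
opening: 10.5
```

Emit:
servo_tool(increments=[[0,0,0,0,-0.8],[0,0,0,0,-0.9],[0,0,0,0,-0.9],[0,0,0,0,-0.9],[0,0,0,0,-0.7],[0,0,0,0,-0.3],[0,0,0,0,0]])

```text
time: 75.4
position: [613.7, 235.9, 138.9]
orientation: [0.001, 0.695, 0.719, 0.001]
ft_force: [1.2, 0.6, 4.8]
opening: 10.6
```

Emit:
servo_tool(increments=[[0.25,0,0,0,0],[0.25,0,0,0,0],[0.25,0,0,0.6,0],[0.25,0,0,0.8,0],[0.25,-0.3,-0.8,0.3,0],[0.25,-0.3,-0.8,0,0],[0.25,-0.3,-0.8,0,0],[0.25,-0.3,-0.8,0,0]])

```text
time: 76.2
position: [551.3, 74.1, 222.4]
orientation: [-0.0, 0.695, 0.719, -0.0]
ft_force: [1.1, -0.7, 0.4]
opening: 21.3
```

Emit:
servo_tool(increments=[[0.25,-0.5,-0.8,0,0],[0.25,-0.5,-0.8,0,0],[0.25,-0.5,-0.6,0,0],[0.25,-0.3,-0.4,0,0],[0.25,0,0,0,0],[0.25,0,0,0,0]])

```text
time: 76.8
position: [462.5, -54.8, 222.6]
orientation: [-0.0, 0.696, 0.718, 0.0]
ft_force: [-0.2, 0.1, -0.1]
opening: 21.2
```

```bash
python3 - <<'E'
from h import *
for n in('top','side'): p=get_image(n); print(n); wings(p)
p=get_image('top'); C=cloud(p)
for k in((-70,0),(70,0),(0,-60),(0,60),(0,0)):
    m=np.hypot(C[...,0]-552.8-k[0],C[...,1]-180.2-k[1])<8; print(k,np.nanmedian(C[m][:,2]).round(1))
print([ (np.round(d['location']),round(d['conf'],2)) for t in('beaker','petri_dish') for d in nets.recognise(t,p)[:1]], caps(p))
s=r.read_state();print(s['time'],s['position'],s['ft_force'])
E
```

```text
top
a 104 mean [496.1 240.1 167.5] rect [496.5 240.8] [33. 15.] q= 1.5
b 92 mean [491.1 125.7 167.8] rect [491.8 125.2] [29. 15.] q= 1.47
c 101 mean [608.1 118.8 167.9] rect [608.9 119.5] [14. 34.] q= 1.51
d 102 mean [612.9 235.3 167.9] rect [613.5 235.2] [33. 14.] q= 1.47
side
a 45 mean [496.7 237.3 167.8] rect [498.3 239.4] [33. 14.] q= 1.48
b 33 mean [491.7 121.2 169. ] rect [492.2 121.9] [29. 10.] q= -1.42
c 12 mean [607.  104.5 169.1] rect [607.3 104.5] [9. 5.] q= -0.62
d few 0
(-70, 0) 149.7
(70, 0) 150.0
(0, -60) 150.0
(0, 60) 150.2
(0, 0) 152.2
[(array([ 540., -238.,   28.]), 0.86), (array([681., -62.,  17.]), 0.91)] [[703.  681.  -58.7  13.9 680.3 -57.4 257.8 153.4]]
77.05 [463.08480946 -53.82041746 222.55784445] [ 0.07815569 -0.27363064  0.07194372]
```

```bash
python3 -c "
from h import *
print(ticket.close_job())"
```

```text
the job is handed in; nothing more can be done
None
```

I loaded all five white capsules, shut the cover and tightened the four wing screws in the order a, c, b, d. I handed the job in at about 77 s; the hand-in reports no verdict.

**Last checks**
- **Capsules:** After the last press the top lid read about 122 mm, 18 mm below the deck, which is the catch height. That press ran onto the follower's stop, which fits a full stack of five. No white capsules were left on the bench.
- **Cover:** It lies level at about 150 mm at all four points I checked, against 151 mm expected.
- **Screws:** The top camera puts all four at about 1.47–1.51 rad, above the required 1.35 but slightly short of the 1.55 stop.
- **Beaker and dish:** Both read within about 5 mm of their starting positions.
- **Arm:** It was clear of everything, with the force reading near zero.

**What went wrong or disagreed**
- The real fingertips sit about 23 mm above the reported TCP, so the first grasps closed on air. I corrected for this from the pictures and contact forces.
- One capsule was knocked aside by about 5 cm and had to be found again.
- The fifth capsule first sat tilted in the mouth, so I levelled it before pressing. Pressing it against the stop peaked at about 53 N at the wrist, under the 120 N limit.
- In the last side-camera check, c and d were mostly out of its view. It read b as -1.42, which is the same wing line as about 1.7 (past the 1.55 stop), from few points. For b, c and d I relied on the top camera.

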